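Hang the pressing plate on its screw

TASK

Take the metal pressing plate by its wooden grip out of the slotted rack block and hang it by its keyhole on the screw of the hanging post: bring the wide hole over the screw head, then slide the plate down gently, still in hand, until the end of the narrow slot rests on the screw, and only then let go and move away. The screw may be clamped anywhere in its small adjusting slot, so feel for it, never press the plate hard against the post or its screw, and leave the mould, the brass pan and the ink cake where they are.

Things in the scene. Friction and masses are not known exactly. Their poses are not given: they have to be found in the camera images.
- grip (a point): Centre of the wooden grip bar on top of the loose pressing plate; bar 20 mm thick (x), 84 wide (y), 32 tall (z, up along the plate). Below it an upright aluminium sheet 5 mm thick (x), 110 wide (y), 130 tall; its lower edge is 146 mm below this point. The whole weighs about 0.18 to 0.30 kg. A keyhole goes through the sheet, centred in y, alike from both faces.
- hole (a point): Centre of the keyhole's wide hole, 106 mm below the grip's centre, at mid-thickness of the sheet (axes as the grip's). The hole is 24 mm wide and 34 tall (17 mm up and down from here); above it the sides slope inward over 7 mm of height to the slot.
- slot_end (a point): Point in the keyhole's narrow slot, 55 mm below the grip's centre, at mid-thickness (axes as the grip's). The slot is 11 mm wide, begins 27 mm below this point (above the sloping sides) and ends flat 4 mm above it: the screw's axis lies here when the plate hangs fully home.
- post: Fixed wooden hanging post: foot 110 x 150 x 16 mm, upright panel 130 wide (y), 14 thick, its top 146 mm above the table. Origin on the table below the panel's front face, which is the plane x = 0 of this frame and looks along its +x, away from the robot within about 25 degrees. z is up. The screw stands out of this face along +x.
- nominal (a point): Middle of the screw's adjusting slot, on the post's front face, 130 mm above the table; axes as the post's. The real screw axis is up to 14 mm sideways (y) and 8 mm up or down from here, differs each time, is not measured, and does not shift. Shank 8 mm in diameter; round head 16 mm in diameter, 12 to 17 mm in front of the face: the sheet must go wholly behind the head.
- rack: Fixed wooden rack block, 100 (x) x 150 (y) x 42 mm tall, origin at the centre of its underside. A slot 8 mm wide along its y, 118 long, 32 deep, holds the lower edge of the plate, which stands in it upright, perhaps leaning a few degrees; the plate is drawn straight up out of it.
- mould: Bystander: loose two-part wooden mould, 120 x 60 mm, 42 mm tall, origin at the centre of its underside. Leave it alone.
- pan: Bystander: loose shallow brass pan, 110 mm across, 22 mm tall, origin at the centre of its underside. Leave it alone.
- inkcake: Bystander: loose black ink cake 70 x 30 x 14 mm, origin at the centre of its underside. Leave it alone.
There are look-alikes about, which are no part of the job. There is more than one size of the part that bears grip; the job needs the middle-sized.

How it is judged:
By the outcome, as a careful person would: the job done as asked, in the order asked, and still so for the second after the job is handed in, with the robot touching nothing.
It also fails if it takes over 64 s, if anything falls off the work surface, if the arm or the gripper's body presses on something with over 40 N, if the wrist force passes 120 N, or if a joint passes its speed limit or range.

ROBOT

A 6-joint arm with a two-finger parallel gripper is mounted at the origin on the work surface. World frame = base frame: x ahead of the robot, y to its left, z up, the work surface at z = 0. Lengths are in mm, angles in rad, forces in N, time in s.
With the tool pointing down it reaches from about 400 to 925 mm from the base axis. Payload 12.5 kg.
Tool frame: the origin (TCP) lies between the finger pads; the fingertips stand 11 mm ahead of it and the grasp point (between the pads) lies 8 mm behind it; y points along the fingers, x is the direction in which the jaws open and shut, and the axes are right-handed (so a half turn about y gives the same grasp; the last joint's range is limited). The gripper opens to 95 mm and grips with 3 to 60 N. Pads are 20 mm wide; open, the fingers measure 119 mm over their backs; the gripper's body (75 mm by 180 mm) begins 59 mm behind the grasp point.
Start: joints at [1.023, 0.491, 1.559, -0, 1.092, -0.106], TCP at [267.216, 565.014, 225.661] pointing down, gripper open.
Joint ranges: [-3.1, 3.1], [-0.84, 2.19], [0.05, 2.79], [-1.13, 4.28], [0.06, 2.93], [-2.69, 2.69]. Speed limits (rad/s): [2.22, 2.22, 2.79, 3.14, 3.14, 3.14].

INTERFACE

Orientations are given as [roll, pitch, yaw] about the fixed x, y, z axes, in that order (R = Rz(yaw) Ry(pitch) Rx(roll)).
In Python, from cell import env gives the robot as it stands.
- The arm moves only by the tool jog_arm, never from a script. Its argument "series" is a list of rows, each an object of numbers: "dx", "dy", "dz": the shift along the world's x, y, z in m; "rx", "ry", "rz": the turn, a rotation vector about the world's x, y, z in degrees; "gripper": the opening, from 0 (shut) to 1 (fully open). A call has 1 to 12 rows; each row shifts and turns the commanded pose from where the row before left it; what a row does not reach is not made up. A row lasts 1/10 s, in which the tool goes at most 50 mm and 8.59 degrees, less where a joint would pass 70% of its speed; a pose out of reach is approached as far as the arm can. A call is refused whole if a number of a shift passes 0.05 or a number of a turn 8.59, either way. A call with a gripper value outside its range is refused whole. The fingers move at their own pace and stop on an object; the grip force is fixed at half the most. Time passes only in rows, so rows that do not move let the fingers close. It gives the time, the measured TCP pose, the force and the opening at its end, in the units of the state.
- env.state(): the state, without advancing time (a new reading comes with each control period).
- env.read_camera(name): name is "scene" or "side" or "wrist"; returns the picture (384x512x3 uint8, red, green, blue); there is no depth.
- env.camera_info(name): a dict with "camera_matrix" (3x3 intrinsics, pixels), "k1" (the pictures are not rectified: a ray, as slopes to the right and down, at radius r is drawn at 1 + k1 r^2 times it, then the intrinsics apply), "R" (3x3) and "t" (3): a world point X has camera coordinates R X + t; the wrist camera has in their place "mount" (4x4, takes a point from camera to tool coordinates, whose origin is the TCP and whose axes are the tool frame's). Camera axes: x right, y down, z forward; pixel columns grow to the right and rows downward; lengths in mm; the calibration is good to about 2 mm. A picture is of the moment at which its call begins: read the wrist's pose just before it. camera_info takes no time and is no camera call.
- env.job_done(): hands the job in, once; it reports no verdict.
The state is a dict: "t": time; "joints": joint angles; "qvel": joint speeds; "tau": joint torques, N m; "eef_pos": TCP position; "tcp_rot": TCP orientation; "ft_force": force on the tool from outside, world axes, zero at the start; "moment": the same for the moment, N m; "opening": opening from 0.0 (shut) to 1.0 (fully open).
Only numpy, scipy, OpenCV 4.12 (cv2) and the standard library are available. Lean on these libraries where they do the work, as an engineer would, in place of code of your own. Each camera call takes 0.05 s, during which the arm holds its last target.

## Working session

There is one attempt and no reset: what is moved stays moved. The work goes in short steps, Python scripts to look and compute and a tool call to move; the robot and the scene stay as the last step left them, time stands still between calls to the robot, and variables do not carry over. Pictures are saved under pics/ and viewed, and the job is handed in when it is done.

Besides the shell and the picture viewer there is one more tool, called after "Call:" by a JSON object that holds its "name" and its "arguments", one argument or row to a line. jog_arm: Moves the arm, as the interface text tells. Its arguments: {"type":"object","properties":{"series":{"type":"array"}},"required":["series"]}

```bash
mkdir -p pics; ls
cat > h.py <<'E'
import numpy as np, cv2
from cell import env
def snap(n,f):
    im=env.read_camera(n); cv2.imwrite('pics/'+f,cv2.cvtColor(im,cv2.COLOR_RGB2BGR)); return im
E
python3 - <<'E'
from h import *
print(env.state())
for n in ['scene','side','wrist']:
    print(n,env.camera_info(n)); snap(n,n+'0.png')
E
```

```text
pics
{'t': 0.0, 'joints': array([ 1.02340489e+00,  4.91556158e-01,  1.55945441e+00, -1.40481179e-05,
        1.09171635e+00, -1.05586604e-01]), 'qvel': array([ 0.00044812, -0.0007142 ,  0.00019305,  0.00028439,  0.00116486,
       -0.00059608]), 'tau': array([-2.45457377e-03, -6.12645364e+01, -2.58175778e+01,  6.91493042e-02,
        4.84142359e-02, -1.17011668e-04]), 'eef_pos': array([267.08210771, 564.79513553, 225.06215172]), 'tcp_rot': array([-1.57068917e+00,  1.12926898e-03,  1.12899803e+00]), 'ft_force': array([ 0.78161522,  0.28900691, -0.21328557]), 'moment': array([-0.00768613,  0.05517802,  0.02147983]), 'opening': 0.9976970596616523}
scene {'camera_matrix': array([[352.17613499,   0.        , 253.10352122],
       [  0.        , 352.17613499, 192.9792058 ],
       [  0.        ,   0.        ,   1.        ]]), 'k1': -0.0953708768379903, 'R': array([[-0.33734812,  0.94127178, -0.01427162],
       [ 0.48621103,  0.16123438, -0.85883777],
       [-0.80609868, -0.29666632, -0.51204884]]), 't': array([ 136.93995255, -155.40938294, 1265.85248973])}
side {'camera_matrix': array([[
[... 242 characters left out ...]
35133, -0.45511361, -0.85090739],
       [ 0.40496951,  0.7484573 , -0.52517747]]), 't': array([-432.19823103,  256.3272863 ,  881.4266791 ])}
wrist {'camera_matrix': array([[284.86085688,   0.        , 258.8622347 ],
       [  0.        , 284.86085688, 195.87761776],
       [  0.        ,   0.        ,   1.        ]]), 'k1': -0.01941127232940522, 'mount': array([[ 9.99999970e-01, -2.66387803e-05,  2.44379735e-04,
        -9.26156616e-03],
       [-2.43809947e-04, -2.34571966e-01,  9.72098726e-01,
        -1.58135586e+02],
       [ 3.14291105e-05, -9.72098756e-01, -2.34571966e-01,
         6.63644233e+01],
       [ 0.00000000e+00,  0.00000000e+00,  0.00000000e+00,
         1.00000000e+00]])}
```

View pics/scene0.png

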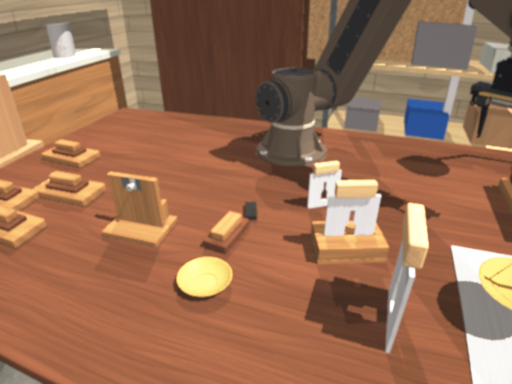

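View pics/side0.png

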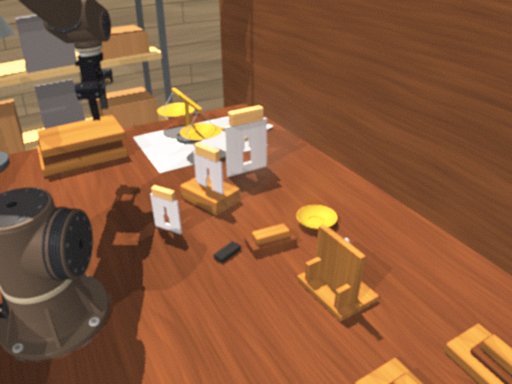

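View pics/wrist0.png

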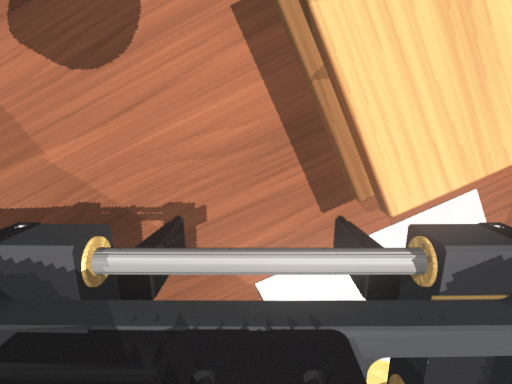

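Candidates for the plate, by grip pixel in the scene image: small free-standing (326,168), middle one in the rack (356,188), and large free-standing (416,235). The middle-sized one in the rack block fits the description. Next I'll check close crops of the rack and post.

Run:
```python
import cv2,numpy as np
s=cv2.imread('pics/scene0.png');d=cv2.imread('pics/side0.png')
f=lambda im,x,y,w,h:cv2.resize(im[y:y+h,x:x+w],(400,300),interpolation=cv2.INTER_CUBIC)
a=np.vstack([np.hstack([f(s,300,165,104,78+26) if 0 else f(s,300,160,136,102),f(s,90,160,112,84)]),np.hstack([f(d,150,130,112,84),f(d,285,220,112,84+20) if 0 else f(d,290,222,112,84)])])
cv2.imwrite('pics/crop0.png',a)
```

```text
(no output)
```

View pics/crop0.png

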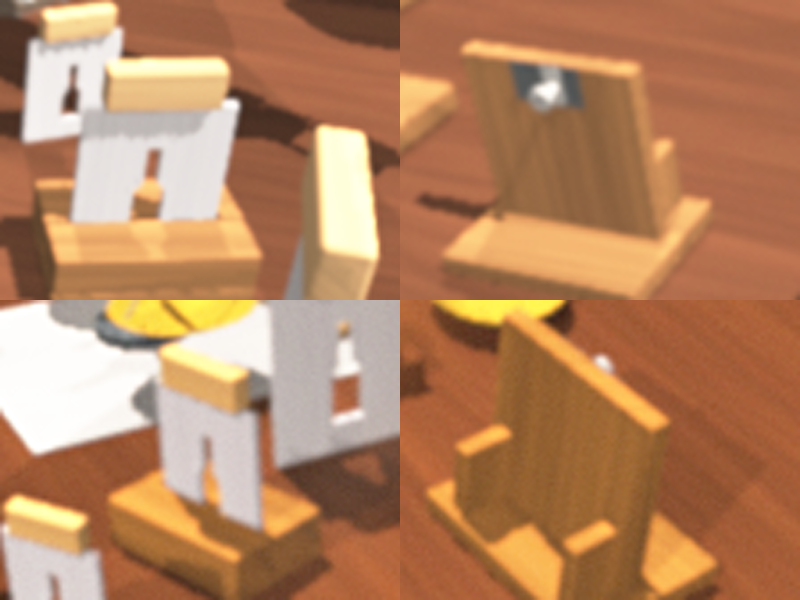

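Run:
```python
import cv2,numpy as np
s=cv2.imread('pics/scene0.png');d=cv2.imread('pics/side0.png')
def f(im,x,y,w,h,k):
    a=cv2.resize(im[y:y+h,x:x+w],None,fx=k,fy=k,interpolation=cv2.INTER_CUBIC)
    for i in range(0,w,10): cv2.line(a,(i*k,0),(i*k,4 if i%50 else 12),(0,0,255),1); cv2.putText(a,str(x+i),(i*k,14),0,.35,(0,0,255))
    for i in range(0,h,10): cv2.line(a,(0,i*k),(6,i*k),(0,0,255),1); cv2.putText(a,str(y+i),(0,i*k+4),0,.35,(0,0,255))
    return a
cv2.imwrite('pics/c1.png',np.hstack([f(s,310,170,80,100,5),f(d,170,130,80,100,5)]))
cv2.imwrite('pics/c2.png',np.hstack([f(s,100,165,80,80,5),f(d,295,220,80,80,5)]))
```

```text
(no output)
```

View pics/c1.png

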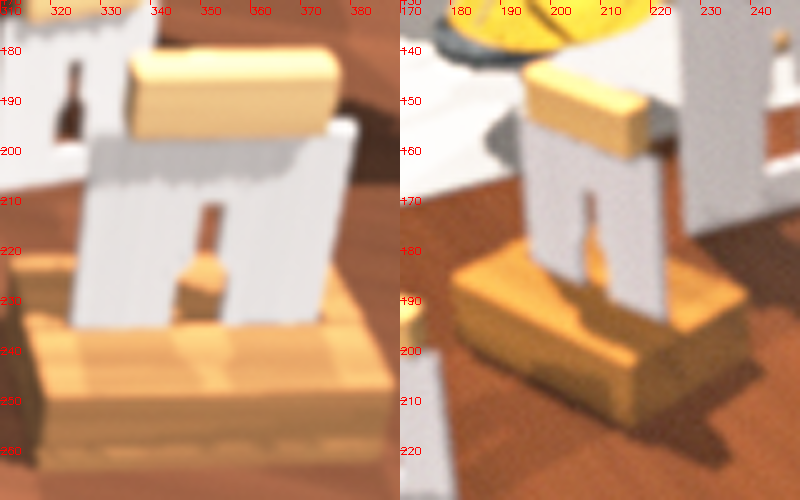

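View pics/c2.png

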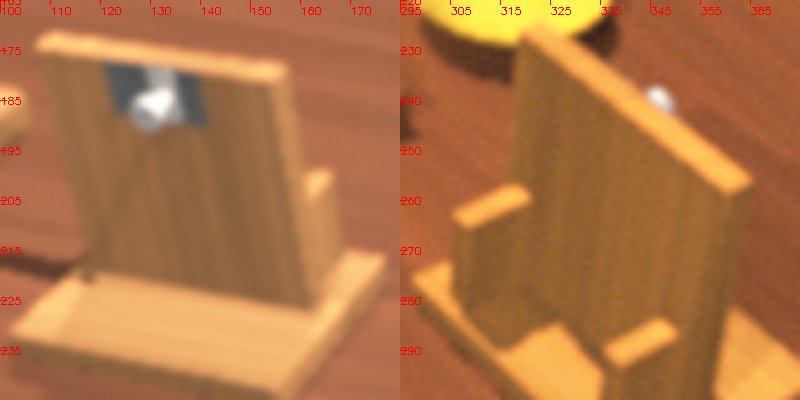

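```bash
cat >> h.py <<'E'
def ray(n,u,v,info=None):
    c=info or env.camera_info(n); K=c['camera_matrix']
    p=cv2.undistortPoints(np.array([[[u,v]]],float),K,np.array([c['k1'],0,0,0.]))[0,0]
    d=np.array([p[0],p[1],1.])
    if 'R' in c: R=c['R'];t=c['t']
    else:
        from scipy.spatial.transform import Rotation as Ro
        s=env.state(); Rt=Ro.from_euler('xyz',s['tcp_rot']).as_matrix(); M=c['mount']
        o=Rt@M[:3,3]+s['eef_pos']; return o,Rt@M[:3,:3]@d
    return -R.T@t,R.T@d
def onz(n,u,v,z):
    o,d=ray(n,u,v); return o+d*(z-o[2])/d[2]
def tri(l):
    A=0;b=0
    for n,u,v in l:
        o,d=ray(n,u,v); d/=np.linalg.norm(d);P=np.eye(3)-np.outer(d,d);A=A+P;b=b+P@o
    X=np.linalg.solve(A,b)
    return X
def proj(n,X):
    c=env.camera_info(n); p=c['R']@np.array(X)+c['t']; a=p[:2]/p[2]; a=a*(1+c['k1']*(a@a)); return (c['camera_matrix']@[a[0],a[1],1])[:2]
E
python3 - <<'E'
from h import *
np.set_printoptions(precision=1,suppress=True)
for nm,sc,sd in [('-y+x',(337,186.5),(220,149)),('-y-x',(335.5,180.5),(215,152.5)),('+y+x',(376,187),(199,142)),('+y-x',(376,180),(195,144))]:
    print(nm,onz('scene',*sc,172),onz('side',*sd,172),tri([('scene',*sc),('side',*sd)]))
print('rack top corners z42')
for p in [(319,248),(388,246),(312,222)]: print(onz('scene',*p,42))
for p in [(216,203),(239,188),(181,185)]: print(onz('side',*p,42))
print('post top')
for p in [(107.5,175),(156,181),(109.5,171.5),(157,177.5)]: print(onz('scene',*p,146))
for p in [(326,226),(365.5,256),(319.5,228),(359.5,258.5)]: print(onz('side',*p,146))
print('screw', tri([('scene',130,187),('side',346.5,240)]))
print('ring foot')
for p in [(102,231),(155,243),(176,216)]: print(onz('scene',*p,16))
E
```

```text
-y+x [524.1 220.5 172. ] [517.8 220.8 172. ] [518.9 221.  170.5]
-y-x [500.4 214.1 172. ] [496.8 207.8 172. ] [498.5 213.4 170.1]
+y+x [501.6 294.3 172. ] [485.8 293.5 172. ] [488.6 296.2 167.8]
+y-x [471.8 292.9 172. ] [470.8 286.7 172. ] [472.  292.2 170.8]
rack top corners z42
[562.7 202.9  42. ]
[511.  340.9  42. ]
[475.3 170.   42. ]
[471.9 164.4  42. ]
[564.2 204.6  42. ]
[422.8 306.5  42. ]
post top
[ 588.3 -291.4  146. ]
[ 577.6 -164.8  146. ]
[ 572.2 -298.8  146. ]
[ 562.7 -171.9  146. ]
[ 573.5 -184.6  146. ]
[ 579.7 -302.9  146. ]
[ 557.2 -183.5  146. ]
[ 564.6 -302.7  146. ]
screw [ 595.3 -227.3  128.8]
ring foot
[ 637.7 -304.4   16. ]
[ 633.3 -155.3   16. ]
[ 522.3 -165.1   16. ]
```

Call:
{"name": "jog_arm", "arguments": {
  "series": [
    {"dz": 0.04},
    {"dz": 0.04},
    {"dx": 0.023,"dy": -0.031,"rz": -4.4},
    {"dx": 0.023,"dy": -0.031,"rz": -4.4},
    {"dx": 0.023,"dy": -0.031,"rz": -4.4},
    {"dx": 0.023,"dy": -0.031,"rz": -4.4},
    {"dx": 0.023,"dy": -0.031,"rz": -4.4},
    {"dx": 0.023,"dy": -0.031,"rz": -4.4},
    {"dx": 0.023,"dy": -0.031,"rz": -4.4},
    {"dx": 0.023,"dy": -0.031,"rz": -4.4},
    {"dx": 0.023,"dy": -0.031,"rz": -4.4},
    {"dx": 0.022,"dy": -0.031,"rz": -4.0}
  ]
}}

```text
$.series[0]: bad value
```

Call:
{"name": "jog_arm", "arguments": {
  "series": [
    {},
    {},
    {}
  ]
}}

```text
$.series[0]: bad value
```

Run:
```python
from h import *
s=env.state();print(s['eef_pos'],s['tcp_rot'],s['ft_force']);snap('wrist','w1.png')
```

```text
[267.12323281 564.86696262 225.19349142] [-1.57070123e+00  8.18739368e-04  1.12900652e+00] [-0.76271516 -0.66267099  0.72942547]
```

View pics/w1.png

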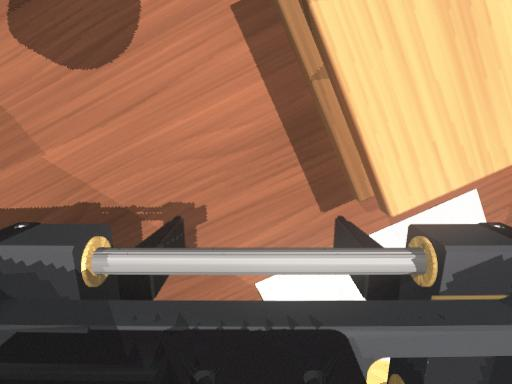

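Call:
{"name": "jog_arm", "arguments": {
  "series": [
    {"dx": 0,"dy": 0,"dz": 0.04,"rx": 0,"ry": 0,"rz": 0,"gripper": 1},
    {"dx": 0,"dy": 0,"dz": 0.04,"rx": 0,"ry": 0,"rz": 0,"gripper": 1},
    {"dx": 0.023,"dy": -0.031,"dz": 0,"rx": 0,"ry": 0,"rz": -4.4,"gripper": 1},
    {"dx": 0.023,"dy": -0.031,"dz": 0,"rx": 0,"ry": 0,"rz": -4.4,"gripper": 1},
    {"dx": 0.023,"dy": -0.031,"dz": 0,"rx": 0,"ry": 0,"rz": -4.4,"gripper": 1},
    {"dx": 0.023,"dy": -0.031,"dz": 0,"rx": 0,"ry": 0,"rz": -4.4,"gripper": 1},
    {"dx": 0.023,"dy": -0.031,"dz": 0,"rx": 0,"ry": 0,"rz": -4.4,"gripper": 1},
    {"dx": 0.023,"dy": -0.031,"dz": 0,"rx": 0,"ry": 0,"rz": -4.4,"gripper": 1},
    {"dx": 0.023,"dy": -0.031,"dz": 0,"rx": 0,"ry": 0,"rz": -4.4,"gripper": 1},
    {"dx": 0.023,"dy": -0.031,"dz": 0,"rx": 0,"ry": 0,"rz": -4.4,"gripper": 1},
    {"dx": 0.023,"dy": -0.031,"dz": 0,"rx": 0,"ry": 0,"rz": -4.4,"gripper": 1},
    {"dx": 0.022,"dy": -0.031,"dz": 0,"rx": 0,"ry": 0,"rz": -4.0,"gripper": 1}
  ]
}}

```text
t: 1.4
eef_pos: [497.0, 253.6, 305.6]
tcp_rot: [-1.571, -0.0, 0.365]
ft_force: [0.1, -0.4, 0.2]
opening: 0.999
```

Call:
{"name": "jog_arm", "arguments": {
  "series": [
    {"dx": 0,"dy": 0,"dz": 0,"rx": 0,"ry": 0,"rz": 0,"gripper": 1},
    {"dx": 0,"dy": 0,"dz": 0,"rx": 0,"ry": 0,"rz": 0,"gripper": 1}
  ]
}}

```text
t: 1.6
eef_pos: [496.4, 254.5, 305.5]
tcp_rot: [-1.571, 0.0, 0.367]
ft_force: [-0.5, 0.4, -0.4]
opening: 1.0
```

Run:
```python
from h import *
s=env.state();print(s['eef_pos'],s['tcp_rot'],s['ft_force']);snap('wrist','w1.png')
```

```text
[496.41949428 254.48856111 305.45485439] [-1.57060030e+00  3.72126339e-04  3.66840495e-01] [-0.48253695  0.38208841 -0.41671637]
```

View pics/w1.png

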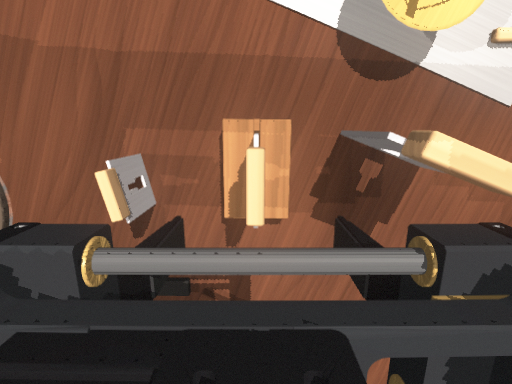

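The wrist view shows the rack at (257,168) with the grip bar at columns 247–264, rows 148–226, aligned with the image. The small plate is at left (125,190) and the large one at right (420,150).

Run:
```python
from h import *
np.set_printoptions(precision=1,suppress=True)
im=cv2.imread('pics/w1.png')
hsv=cv2.cvtColor(im,cv2.COLOR_BGR2HSV)
m=cv2.inRange(hsv,(10,60,200),(35,255,255)); m[:, :225]=0;m[:,295:]=0;m[:130]=0;m[232:]=0
n,l,st,c=cv2.connectedComponentsWithStats(m)
for i in range(1,n):
  if st[i][4]>200:
    print(st[i],c[i],cv2.minAreaRect(cv2.findNonZero((l==i).astype(np.uint8))))
    x,y,w,h=st[i][:4]
    for q in [(x,y),(x+w,y),(x,y+h),(x+w,y+h)]: print(q,onz('wrist',*q,172))
for q in [(223,119),(291,120),(222,217),(289,217)]: print('rack',onz('wrist',*q,42))
```

```text
[ 225  130   66   96 4736] [259.1 171.9] ((257.5, 177.5), (95.0, 65.0), 90.0)
(np.int32(225), np.int32(130)) [441. 302. 172.]
(np.int32(291), np.int32(130)) [502.5 325.7 172. ]
(np.int32(225), np.int32(226)) [474.8 206.6 172. ]
(np.int32(291), np.int32(226)) [541.4 232.3 172. ]
rack [419.5 309.   42. ]
rack [510.9 342.8  42. ]
rack [467.  169.8  42. ]
rack [564.  207.2  42. ]
```

Run:
```python
from h import *
import cv2
np.set_printoptions(precision=1,suppress=True)
im=cv2.imread('pics/w1.png')
cv2.imwrite('pics/w1c.png',cv2.resize(im[110:235,215:300],None,fx=4,fy=4,interpolation=cv2.INTER_NEAREST))
for q in [(247,150),(264,150),(247,226),(264,226)]: print(onz('wrist',*q,172))
```

```text
[468.4 291.3 172. ]
[484.5 297.6 172. ]
[497.  215.2 172. ]
[514.1 221.8 172. ]
```

View pics/w1c.png

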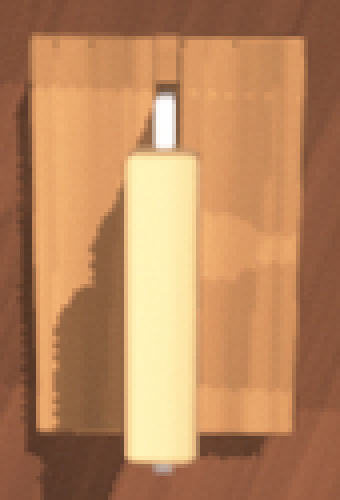

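Run:
```python
from h import *
np.set_printoptions(precision=1,suppress=True)
print(tri([('scene',408,205),('side',262,107)]),tri([('scene',418,235),('side',230,115)]))
print(tri([('scene',316,164),('side',172,188)]))
```

```text
[699.5 325.1 241.6] [635.7 375.3 184.3]
[350.5 149.9 131.6]
```

Call:
{"name": "jog_arm", "arguments": {
  "series": [
    {"dx": -0.005,"dy": 0.0025,"dz": -0.03,"rx": 0,"ry": 0,"rz": 0,"gripper": 1},
    {"dx": 0,"dy": 0,"dz": -0.03,"rx": 0,"ry": 0,"rz": 0,"gripper": 1},
    {"dx": 0,"dy": 0,"dz": -0.025,"rx": 0,"ry": 0,"rz": 0,"gripper": 1},
    {"dx": 0,"dy": 0,"dz": 0,"rx": 0,"ry": 0,"rz": 0,"gripper": 1},
    {"dx": 0,"dy": 0,"dz": 0,"rx": 0,"ry": 0,"rz": 0,"gripper": 1}
  ]
}}

```text
t: 2.15
eef_pos: [491.0, 258.4, 221.3]
tcp_rot: [-1.571, -0.0, 0.37]
ft_force: [0.8, -0.1, -0.2]
opening: 0.994
```

Run:
```python
from h import *
s=env.state();print(s['eef_pos'],s['tcp_rot'],s['ft_force']);snap('wrist','w2.png');snap('scene','s2.png')
```

```text
[490.99045301 258.40073274 221.31729924] [-1.57073463e+00 -1.39552223e-04  3.69598492e-01] [ 0.77359023 -0.0757471  -0.20104483]
```

View pics/w2.png

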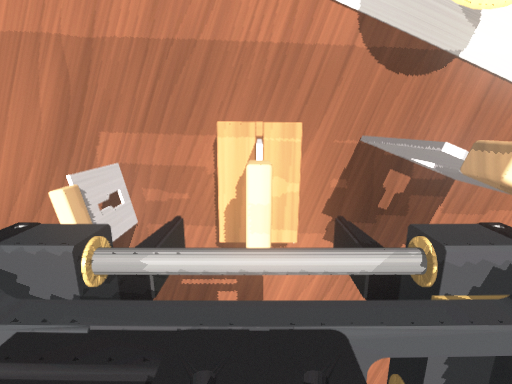

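View pics/s2.png

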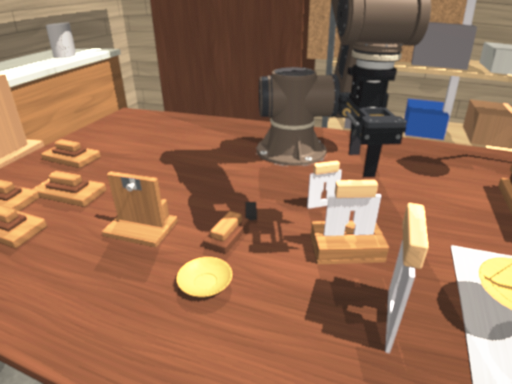

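Run:
```python
from h import *
np.set_printoptions(precision=1,suppress=True)
print(proj('scene',[491,258.4,210]),proj('scene',[491,258.4,221]))
for q in [(246,161),(271,161),(246,248),(271,248),(258.5,204)]: print(onz('wrist',*q,172))
im=cv2.imread('pics/s2.png');cv2.imwrite('pics/s2c.png',cv2.resize(im[100:230,300:430],None,fx=4,fy=4))
```

```text
[360.7 164.8] [361.4 159.8]
[467.1 293.9 172. ]
[484.1 300.5 172. ]
[491.1 229.8 172. ]
[509.4 236.9 172. ]
[487.3 266.8 172. ]
```

View pics/s2c.png

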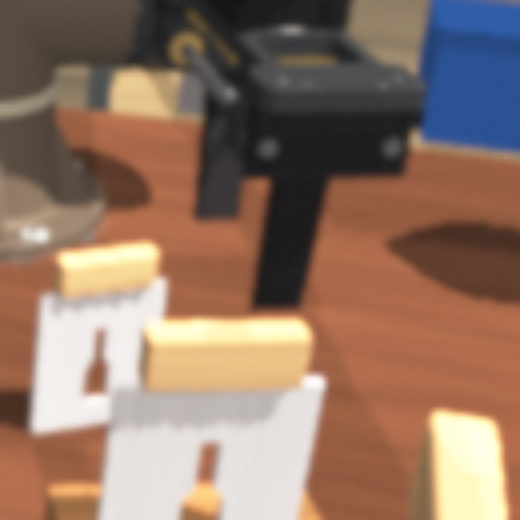

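Call:
{"name": "jog_arm", "arguments": {
  "series": [
    {"dx": 0,"dy": 0,"dz": -0.02,"rx": 0,"ry": 0,"rz": 0,"gripper": 1},
    {"dx": 0,"dy": 0,"dz": -0.02,"rx": 0,"ry": 0,"rz": 0,"gripper": 1},
    {"dx": 0,"dy": 0,"dz": -0.02,"rx": 0,"ry": 0,"rz": 0,"gripper": 1},
    {"dx": 0,"dy": 0,"dz": -0.011,"rx": 0,"ry": 0,"rz": 0,"gripper": 1},
    {"dx": 0,"dy": 0,"dz": 0,"rx": 0,"ry": 0,"rz": 0,"gripper": 1},
    {"dx": 0,"dy": 0,"dz": 0,"rx": 0,"ry": 0,"rz": 0,"gripper": 1}
  ]
}}

```text
t: 2.85
eef_pos: [491.7, 257.7, 150.6]
tcp_rot: [-1.571, -0.001, 0.368]
ft_force: [-0.4, -0.5, 0.4]
opening: 1.001
```

Call:
{"name": "jog_arm", "arguments": {
  "series": [
    {"dx": 0,"dy": 0,"dz": 0,"rx": 0,"ry": 0,"rz": 0,"gripper": 0.5},
    {"dx": 0,"dy": 0,"dz": 0,"rx": 0,"ry": 0,"rz": 0,"gripper": 0.4},
    {"dx": 0,"dy": 0,"dz": 0,"rx": 0,"ry": 0,"rz": 0,"gripper": 0.3},
    {"dx": 0,"dy": 0,"dz": 0,"rx": 0,"ry": 0,"rz": 0,"gripper": 0.25},
    {"dx": 0,"dy": 0,"dz": 0,"rx": 0,"ry": 0,"rz": 0,"gripper": 0},
    {"dx": 0,"dy": 0,"dz": 0,"rx": 0,"ry": 0,"rz": 0,"gripper": 0},
    {"dx": 0,"dy": 0,"dz": 0,"rx": 0,"ry": 0,"rz": 0,"gripper": 0}
  ]
}}

```text
t: 3.55
eef_pos: [491.2, 257.5, 149.6]
tcp_rot: [-1.571, -0.0, 0.368]
ft_force: [-0.7, -0.3, 0.2]
opening: 0.467
```

Run:
```python
from h import *
s=env.state();print(s['eef_pos'],s['tcp_rot'],s['ft_force'],s['moment'],s['opening']*95);
a=snap('side','d3.png');b=snap('scene','s3.png')
f=lambda p,x,y:cv2.resize(cv2.imread('pics/'+p)[y:y+100,x:x+80],None,fx=5,fy=5,interpolation=cv2.INTER_CUBIC)
cv2.imwrite('pics/c3.png',np.hstack([f('s3.png',310,150),f('d3.png',170,110)]))
```

```text
[491.21978691 257.49062921 149.63633263] [-1.57081898e+00 -2.92435471e-05  3.68005111e-01] [-0.72667046 -0.32040895  0.23963792] [-0.11744105  0.02794008  0.00036903] 44.35720094883023
```

View pics/c3.png

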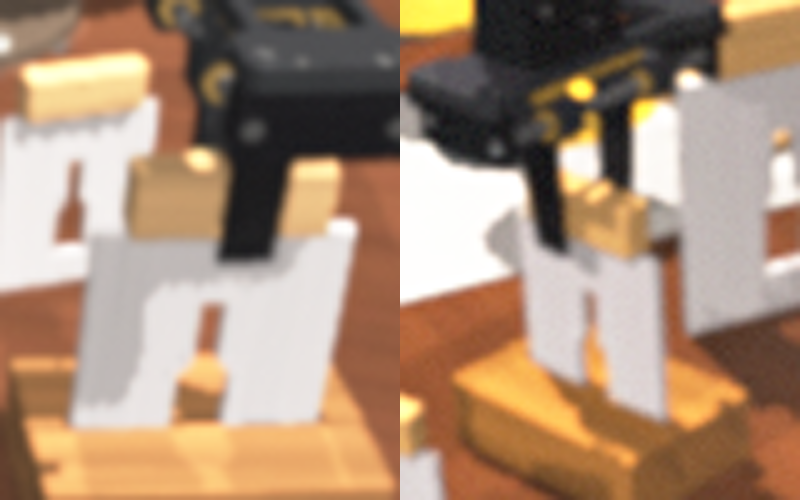

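Fingers straddle the bar about centrally; they are still closing.

Call:
{"name": "jog_arm", "arguments": {
  "series": [
    {"dx": 0,"dy": 0,"dz": 0,"rx": 0,"ry": 0,"rz": 0,"gripper": 0},
    {"dx": 0,"dy": 0,"dz": 0,"rx": 0,"ry": 0,"rz": 0,"gripper": 0},
    {"dx": 0,"dy": 0,"dz": 0,"rx": 0,"ry": 0,"rz": 0,"gripper": 0},
    {"dx": 0,"dy": 0,"dz": 0,"rx": 0,"ry": 0,"rz": 0,"gripper": 0},
    {"dx": 0,"dy": 0,"dz": 0,"rx": 0,"ry": 0,"rz": 0,"gripper": 0},
    {"dx": 0,"dy": 0,"dz": 0,"rx": 0,"ry": 0,"rz": 0,"gripper": 0}
  ]
}}

```text
t: 4.25
eef_pos: [491.2, 257.5, 149.6]
tcp_rot: [-1.571, -0.0, 0.368]
ft_force: [-0.1, 0.7, -0.9]
opening: 0.207
```

Call:
{"name": "jog_arm", "arguments": {
  "series": [
    {"dx": 0,"dy": 0,"dz": 0.005,"rx": 0,"ry": 0,"rz": 0,"gripper": 0},
    {"dx": 0,"dy": 0,"dz": 0.01,"rx": 0,"ry": 0,"rz": 0,"gripper": 0},
    {"dx": 0,"dy": 0,"dz": 0.01,"rx": 0,"ry": 0,"rz": 0,"gripper": 0},
    {"dx": 0,"dy": 0,"dz": 0.01,"rx": 0,"ry": 0,"rz": 0,"gripper": 0},
    {"dx": 0,"dy": 0,"dz": 0.01,"rx": 0,"ry": 0,"rz": 0,"gripper": 0},
    {"dx": 0,"dy": 0,"dz": 0.02,"rx": 0,"ry": 0,"rz": 0,"gripper": 0},
    {"dx": 0,"dy": 0,"dz": 0.025,"rx": 0,"ry": 0,"rz": 0,"gripper": 0},
    {"dx": 0,"dy": 0,"dz": 0.025,"rx": 0,"ry": 0,"rz": 0,"gripper": 0},
    {"dx": 0,"dy": 0,"dz": 0.025,"rx": 0,"ry": 0,"rz": 0,"gripper": 0},
    {"dx": 0,"dy": 0,"dz": 0,"rx": 0,"ry": 0,"rz": 0,"gripper": 0},
    {"dx": 0,"dy": 0,"dz": 0,"rx": 0,"ry": 0,"rz": 0,"gripper": 0}
  ]
}}

```text
t: 5.35
eef_pos: [491.0, 257.4, 289.6]
tcp_rot: [-1.571, -0.001, 0.368]
ft_force: [0.5, -0.6, -1.6]
opening: 0.211
```

Run:
```python
from h import *
s=env.state();print(s['eef_pos'],s['tcp_rot'],s['ft_force'],s['moment'],s['opening']*95);
a=snap('side','d4.png');b=snap('scene','s4.png')
f=lambda p,x,y:cv2.resize(cv2.imread('pics/'+p)[y:y+120,x:x+100],None,fx=4,fy=4,interpolation=cv2.INTER_CUBIC)
cv2.imwrite('pics/c4.png',np.hstack([f('s4.png',310,110),f('d4.png',160,80)]))
```

```text
[490.98731384 257.43555957 289.62040077] [-1.57078452e+00 -6.11436623e-04  3.68039601e-01] [ 0.49309628 -0.58876321 -1.61256054] [-0.07679714  0.06911162 -0.01039982] 20.062167222860882
```

View pics/c4.png

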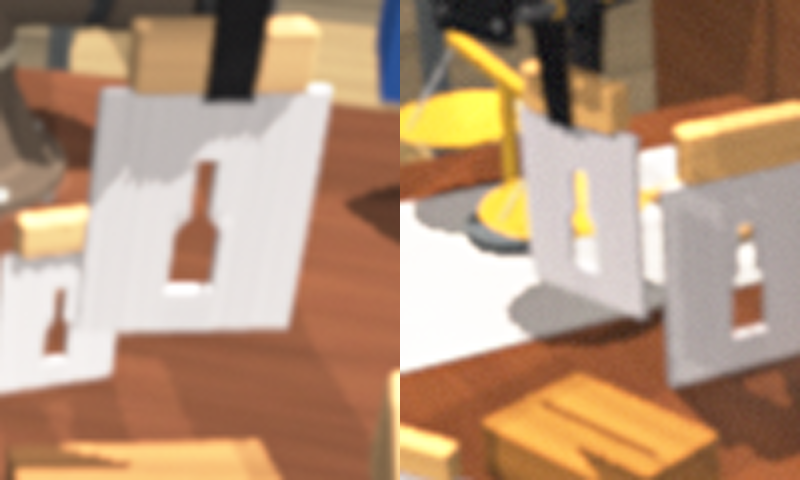

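Plate is out and held (19.7–20 mm opening, weight about 2 N), bottom edge at about z=150. Carrying it to about 50 mm in front of the post.

Call:
{"name": "jog_arm", "arguments": {
  "series": [
    {"dx": 0.005,"dy": -0.01,"dz": 0.005,"rx": 0,"ry": 0,"rz": -1,"gripper": 0},
    {"dx": 0.01,"dy": -0.02,"dz": 0.005,"rx": 0,"ry": 0,"rz": -1,"gripper": 0},
    {"dx": 0.01,"dy": -0.03,"dz": 0,"rx": 0,"ry": 0,"rz": -1,"gripper": 0},
    {"dx": 0.01,"dy": -0.03,"dz": 0,"rx": 0,"ry": 0,"rz": -1,"gripper": 0},
    {"dx": 0.01,"dy": -0.03,"dz": 0,"rx": 0,"ry": 0,"rz": -1,"gripper": 0},
    {"dx": 0.01,"dy": -0.03,"dz": 0,"rx": 0,"ry": 0,"rz": -1,"gripper": 0},
    {"dx": 0.01,"dy": -0.03,"dz": 0,"rx": 0,"ry": 0,"rz": -1,"gripper": 0},
    {"dx": 0.01,"dy": -0.03,"dz": 0,"rx": 0,"ry": 0,"rz": -1,"gripper": 0},
    {"dx": 0.01,"dy": -0.03,"dz": 0,"rx": 0,"ry": 0,"rz": -1,"gripper": 0},
    {"dx": 0.01,"dy": -0.03,"dz": 0,"rx": 0,"ry": 0,"rz": -1,"gripper": 0}
  ]
}}

```text
t: 6.45
eef_pos: [586.4, -14.6, 299.1]
tcp_rot: [-1.571, 0.001, 0.192]
ft_force: [1.2, 0.7, -2.1]
opening: 0.207
```

Call:
{"name": "jog_arm", "arguments": {
  "series": [
    {"dx": 0.01,"dy": -0.03,"dz": 0,"rx": 0,"ry": 0,"rz": -1,"gripper": 0},
    {"dx": 0.01,"dy": -0.03,"dz": 0,"rx": 0,"ry": 0,"rz": -1,"gripper": 0},
    {"dx": 0.01,"dy": -0.03,"dz": 0,"rx": 0,"ry": 0,"rz": -1,"gripper": 0},
    {"dx": 0.01,"dy": -0.03,"dz": 0,"rx": 0,"ry": 0,"rz": -1,"gripper": 0},
    {"dx": 0.01,"dy": -0.03,"dz": 0,"rx": 0,"ry": 0,"rz": -1,"gripper": 0},
    {"dx": 0.009,"dy": -0.03,"dz": 0,"rx": 0,"ry": 0,"rz": -1,"gripper": 0},
    {"dx": 0,"dy": -0.02,"dz": 0,"rx": 0,"ry": 0,"rz": -1,"gripper": 0},
    {"dx": 0,"dy": -0.014,"dz": 0,"rx": 0,"ry": 0,"rz": 0,"gripper": 0},
    {"dx": 0,"dy": 0,"dz": 0,"rx": 0,"ry": 0,"rz": 0,"gripper": 0},
    {"dx": 0,"dy": 0,"dz": 0,"rx": 0,"ry": 0,"rz": 0,"gripper": 0},
    {"dx": 0,"dy": 0,"dz": 0,"rx": 0,"ry": 0,"rz": 0,"gripper": 0}
  ]
}}

```text
t: 7.55
eef_pos: [645.1, -225.3, 300.0]
tcp_rot: [-1.571, -0.0, 0.072]
ft_force: [1.0, 0.8, -2.1]
opening: 0.205
```

Run:
```python
from h import *
s=env.state();print(s['eef_pos'],s['tcp_rot'],s['ft_force'],s['moment'],s['opening']*95);
snap('side','d5.png');snap('scene','s5.png');snap('wrist','w5.png')
```

```text
[ 645.14239532 -225.30759602  299.99052845] [-1.57064403e+00 -3.18842873e-04  7.24577531e-02] [ 1.0378337   0.78978873 -2.09955872] [-0.03829448  0.00382508  0.01905994] 19.505110090102036
```

View pics/s5.png

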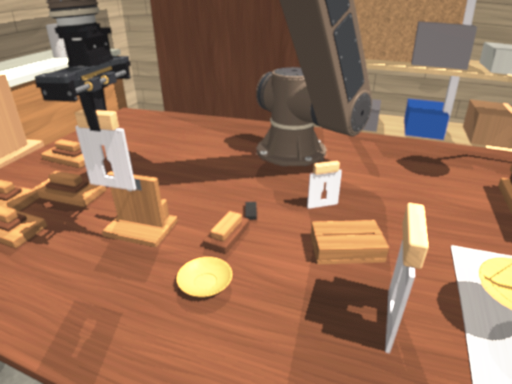

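View pics/d5.png

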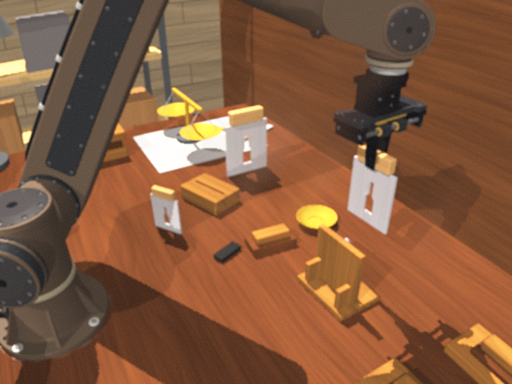

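View pics/w5.png

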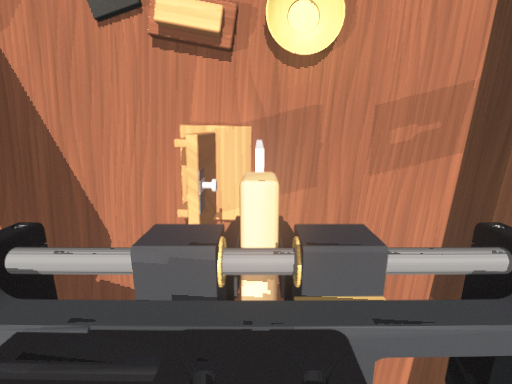

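Run:
```python
import cv2
im=cv2.imread('pics/w5.png');k=6
x,y=165,110
a=cv2.resize(im[y:y+125-15,x:x+125],None,fx=k,fy=k,interpolation=cv2.INTER_NEAREST)[:600]
for i in range(0,125,10): cv2.putText(a,str(x+i),(i*k,10),0,.35,(0,0,255)); cv2.line(a,(i*k,0),(i*k,5),(0,0,255))
for i in range(0,100,10): cv2.putText(a,str(y+i),(0,i*k+4),0,.35,(0,0,255))
cv2.imwrite('pics/w5c.png',a)
```

```text
(no output)
```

View pics/w5c.png

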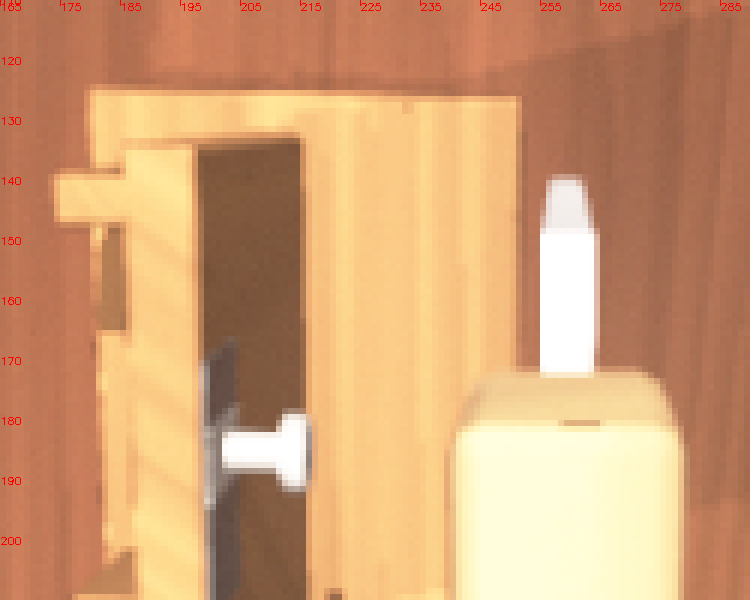

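Run:
```python
from h import *
np.set_printoptions(precision=1,suppress=True)
im=cv2.imread('pics/s5.png')
cv2.imwrite('pics/s5c.png',cv2.resize(im[100:230,70:180],None,fx=5,fy=5,interpolation=cv2.INTER_CUBIC)[:600])
print('post edge',onz('wrist',197.5,134,146),onz('wrist',198.5,210,146),onz('wrist',185.5,134,146))
print('foot',onz('wrist',251,126,16),onz('wrist',179.5,125,16))
for z in(122,130,138): print('head',z,onz('wrist',214.2,185.2,z),onz('wrist',202,185.2,z))
print('head widths',onz('wrist',214.2,178.5,130)-onz('wrist',214.2,192,130))
for z in (286,290,294): print('sheet +y top',onz('wrist',259.7,148,z), 'W',onz('wrist',264.5,160,z)-onz('wrist',255,160,z))
print('bar +y top end',onz('wrist',241,181,322),onz('wrist',278,181,322))
for sc in [(130,187),(130,186)]:
  X=tri([('scene',*sc),('wrist',214.2,185.2)]);print(X,proj('scene',X))
```

```text
post edge [ 574.7 -171.6  146. ] [ 577.8 -256.4  146. ] [ 561.8 -172.5  146. ]
foot [ 628.  -158.8   16. ] [ 520.3 -165.    16. ]
head 122 [ 591.2 -231.4  122. ] [ 576.5 -232.4  122. ]
head 130 [ 592.3 -229.7  130. ] [ 578.  -230.7  130. ]
head 138 [ 593.5 -228.   138. ] [ 579.5 -229.   138. ]
head widths [-0.6 16.2  0. ]
sheet +y top [ 641.  -171.9  286. ] W [5.7 0.4 0. ]
sheet +y top [ 641.  -171.6  290. ] W [5.6 0.4 0. ]
sheet +y top [ 641.  -171.4  294. ] W [5.5 0.4 0. ]
bar +y top end [ 632.8 -185.9  322. ] [ 650.7 -184.6  322. ]
[ 591.5 -230.   126.5] [129.8 187. ]
[ 591.8 -229.3  129.4] [129.7 186. ]
```

View pics/s5c.png

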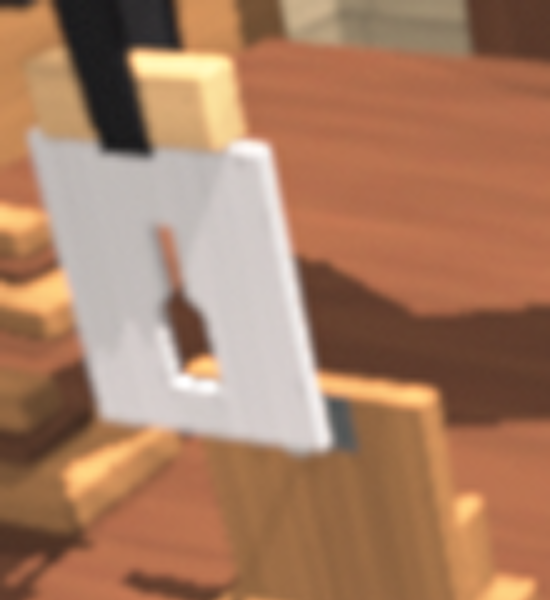

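Run:
```python
from h import *
np.set_printoptions(precision=1,suppress=True)
print('sheet bottom',onz('wrist',259.7,140,160.5))
y=0.0725; ex=np.array([np.cos(y),np.sin(y),0]);ey=np.array([-np.sin(y),np.cos(y),0]);
g=np.array([644.9,-226.8,306.4])
P=lambda a,b,c:proj('scene',g+a*ex+b*ey+c*np.array([0,0,1]))
for nm,a in [('TL',(2.5,-55,-16)),('TR',(2.5,55,-16)),('BR',(2.5,55,-146)),('BL',(2.5,-55,-146)),('holeBL',(2.5,-12,-123)),('holeBR',(2.5,12,-123)),('slottop',(2.5,0,-51))]:
  p=P(*a);print(nm,p,(p-[70,100])*5)
```

```text
sheet bottom [ 641.6 -172.5  160.5]
TL [ 75.1 125.5] [ 25.5 127.3]
TR [122.  129.2] [260.  145.9]
BR [134.4 189.1] [321.9 445.4]
BL [ 90.5 182.8] [102.7 414.2]
holeBL [104.7 175.6] [173.6 378. ]
holeBR [114.4 176.9] [222.  384.4]
slottop [101.8 144. ] [158.9 220.2]
```

Call:
{"name": "jog_arm", "arguments": {
  "series": [
    {"dx": 0,"dy": -0.003,"dz": -0.01,"rx": 0,"ry": 0,"rz": -1,"gripper": 0},
    {"dx": 0,"dy": 0,"dz": -0.02,"rx": 0,"ry": 0,"rz": 0,"gripper": 0},
    {"dx": 0,"dy": 0,"dz": -0.02,"rx": 0,"ry": 0,"rz": 0,"gripper": 0},
    {"dx": 0,"dy": 0,"dz": -0.015,"rx": 0,"ry": 0,"rz": 0,"gripper": 0},
    {"dx": 0,"dy": 0,"dz": -0.007,"rx": 0,"ry": 0,"rz": 0,"gripper": 0},
    {"dx": 0,"dy": 0,"dz": 0,"rx": 0,"ry": 0,"rz": 0,"gripper": 0},
    {"dx": 0,"dy": 0,"dz": 0,"rx": 0,"ry": 0,"rz": 0,"gripper": 0}
  ]
}}

```text
t: 8.4
eef_pos: [645.5, -229.6, 228.1]
tcp_rot: [-1.571, -0.001, 0.054]
ft_force: [0.3, 0.4, -1.2]
opening: 0.214
```

Run:
```python
from h import *
s=env.state();print(s['eef_pos'],s['tcp_rot'],s['ft_force'],s['moment'],s['opening']*95);
snap('scene','s6.png');snap('wrist','w6.png')
k=6
def f(p,x,y,w,h):
    a=cv2.resize(cv2.imread('pics/'+p)[y:y+h,x:x+w],None,fx=k,fy=k,interpolation=cv2.INTER_NEAREST)
    for i in range(0,w,10): cv2.putText(a,str(x+i),(i*k,10),0,.35,(0,0,255)); cv2.line(a,(i*k,0),(i*k,5),(0,0,255))
    for i in range(0,h,10): cv2.putText(a,str(y+i),(0,i*k+4),0,.35,(0,0,255))
    return a
cv2.imwrite('pics/s6c.png',f('s6.png',70,115,100,95));cv2.imwrite('pics/w6c.png',f('w6.png',145,110,130,100))
```

```text
[ 645.4513428  -229.57662841  228.1445368 ] [-1.57114136e+00 -7.16460015e-04  5.36465041e-02] [ 0.26031373  0.3799917  -1.1758313 ] [-0.06378301  0.04973958  0.0213878 ] 20.346878834777016
```

View pics/s6c.png

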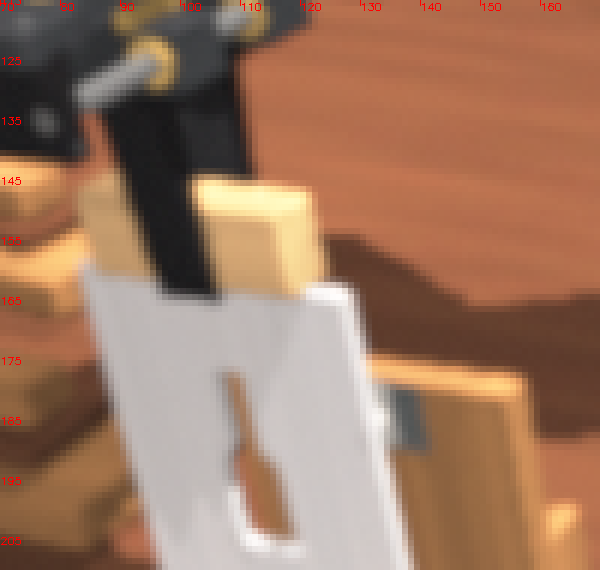

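View pics/w6c.png

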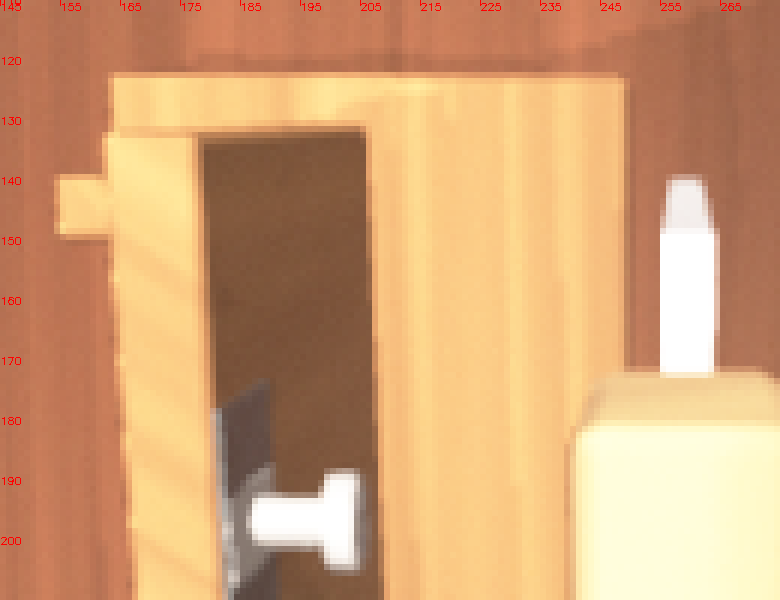

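```bash
cat >> h.py <<'E'
from scipy.spatial.transform import Rotation as Ro
def wray(pos,rot,u,v):
    c=env.camera_info('wrist'); p=cv2.undistortPoints(np.array([[[u,v]]],float),c['camera_matrix'],np.array([c['k1'],0,0,0.]))[0,0]
    Rt=Ro.from_euler('xyz',rot).as_matrix();M=c['mount'];return Rt@M[:3,3]+pos,Rt@M[:3,:3]@[p[0],p[1],1]
def isect(rs):
    A=0;b=0
    for o,d in rs:
        d=d/np.linalg.norm(d);P=np.eye(3)-np.outer(d,d);A=A+P;b=b+P@o
    return np.linalg.solve(A,b)
E
python3 - <<'E'
from h import *
np.set_printoptions(precision=2,suppress=True)
p5,r5=np.array([645.14,-225.31,299.99]),[-1.57064,-.00032,.07246]
p6,r6=np.array([645.45,-229.58,228.14]),[-1.57114,-.00072,.05365]
r1=wray(p5,r5,214.2,185.2);r2=wray(p6,r6,201.8,196.5)
print('stereo head',isect([r1,r2]), isect([r1,r2,ray('scene',130,186.5)]))
for z in (124,128,132): print(z,r2[0]+r2[1]*(z-r2[0][2])/r2[1][2])
print('stereo post corner',isect([wray(p5,r5,197.5,134),wray(p6,r6,177.5,133)]))
f=lambda u,v,z:(lambda o,d:o+d*(z-o[2])/d[2])(*wray(p6,r6,u,v))
print('post edge',f(177.8,133,146),f(181.7,208,146))
print('foot',f(249,123,16),f(249,170,16),f(163.5,123,16))
zt=228.14+6.4-16
print('sheet',f(259.7,148.5,zt),'bar',f(241,181.5,zt+32),f(278,181.5,zt+32))
E
```

```text
stereo head [ 592.02 -229.11  130.37] [ 591.5  -229.52  127.93]
124 [ 590.61 -230.5   124.  ]
128 [ 591.38 -229.48  128.  ]
132 [ 592.15 -228.47  132.  ]
stereo post corner [ 574.92 -171.59  147.96]
post edge [ 574.6  -171.98  146.  ] [ 577.25 -236.25  146.  ]
foot [ 628.68 -159.27   16.  ] [ 631.41 -218.89   16.  ] [ 520.83 -164.87   16.  ]
sheet [ 642.19 -175.9   218.54] bar [ 633.74 -189.89  250.54] [ 651.63 -188.93  250.54]
```

Call:
{"name": "jog_arm", "arguments": {
  "series": [
    {"dx": -0.01,"dy": 0.0015,"dz": 0.001,"rx": 0,"ry": 0,"rz": -0.4,"gripper": 0},
    {"dx": -0.01,"dy": 0,"dz": 0,"rx": 0,"ry": 0,"rz": 0,"gripper": 0},
    {"dx": -0.01,"dy": 0,"dz": 0,"rx": 0,"ry": 0,"rz": 0,"gripper": 0},
    {"dx": -0.008,"dy": 0,"dz": 0,"rx": 0,"ry": 0,"rz": 0,"gripper": 0},
    {"dx": 0,"dy": 0,"dz": 0,"rx": 0,"ry": 0,"rz": 0,"gripper": 0},
    {"dx": 0,"dy": 0,"dz": 0,"rx": 0,"ry": 0,"rz": 0,"gripper": 0},
    {"dx": 0,"dy": 0,"dz": 0,"rx": 0,"ry": 0,"rz": 0,"gripper": 0}
  ]
}}

```text
t: 9.2
eef_pos: [607.5, -228.1, 228.7]
tcp_rot: [-1.571, -0.0, 0.047]
ft_force: [1.1, -0.4, -2.2]
opening: 0.205
```

```bash
cat >> h.py <<'E'
def crop(p,x,y,w,h,k,o):
    a=cv2.resize(cv2.imread('pics/'+p)[y:y+h,x:x+w],None,fx=k,fy=k,interpolation=cv2.INTER_NEAREST)
    for i in range(0,w,10): cv2.putText(a,str(x+i),(i*k,10),0,.35,(0,0,255)); cv2.line(a,(i*k,0),(i*k,5),(0,0,255))
    for i in range(0,h,10): cv2.putText(a,str(y+i),(0,i*k+4),0,.35,(0,0,255))
    cv2.imwrite('pics/'+o,a)
E
python3 - <<'E'
from h import *
s=env.state();print(s['eef_pos'],s['tcp_rot'],s['ft_force'],s['moment'],s['opening']*95);
snap('scene','s7.png');snap('wrist','w7.png')
crop('s7.png',70,120,100,100,6,'s7c.png');crop('w7.png',175,110,120,100,6,'w7c.png')
E
```

```text
[ 607.4572386  -228.06804122  228.70056321] [-1.57091573e+00 -3.71384581e-04  4.68960464e-02] [ 1.05564704 -0.42913632 -2.17031028] [-0.10116549  0.03284309 -0.02737143] 19.496641101852
```

View pics/s7c.png

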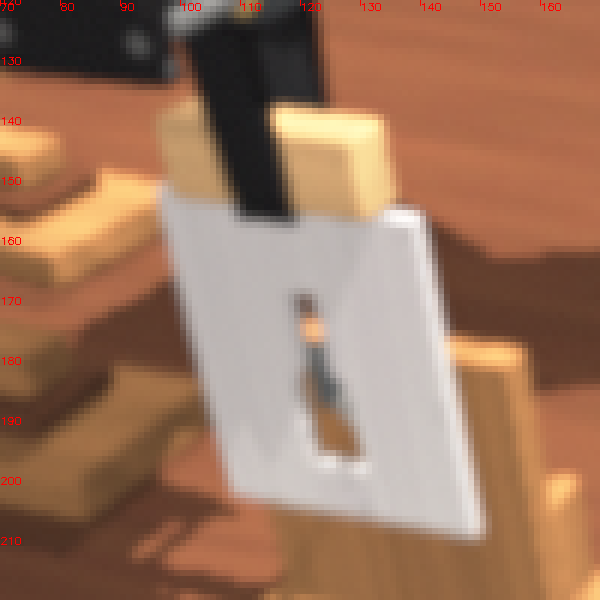

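View pics/w7c.png

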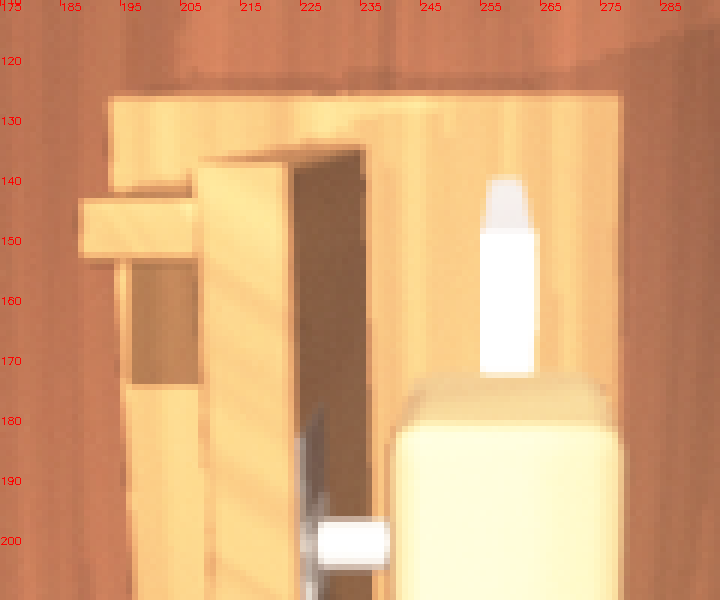

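Run:
```python
from h import *
np.set_printoptions(precision=1,suppress=True)
s=env.state();y=s['tcp_rot'][2]; ex=np.array([np.cos(y),np.sin(y),0]);ey=np.array([-np.sin(y),np.cos(y),0]);ez=np.array([0,0,1.])
zt=228.7+6.4-16
a=onz('wrist',259,148.5,zt);b=(onz('wrist',240.5,181.5,zt+32)+onz('wrist',277.5,181.5,zt+32))/2
print(a-55*ey,b-42*ey); g=(a-55*ey+b-42*ey)/2; g[2]=235.1
print('shank',[ (z,onz('wrist',232,200.3,z)) for z in (126,130)])
for dz in (0,-2.5):
  pts=[(0,-51),(5.5,-51),(5.5,-82),(12,-89),(12,-123),(-12,-123),(-12,-89),(-5.5,-82),(-5.5,-51)]
  print(dz,[proj('scene',g+2.5*ex+p*ey+(q+dz)*ez) for p,q in pts])
print([proj('scene',[594.5+0*np.cos(t),-229.3+8*np.cos(t),129+8*np.sin(t)]) for t in np.arange(0,6.2,1.57)])
print('post edge',onz('wrist',222.7,137,146),onz('wrist',224,205,146))
```

```text
[ 606.7 -229.2  219.1] [ 606.7 -229.7  251.1]
shank [(126, array([ 581.4, -230.5,  126. ])), (130, array([ 581.7, -229.4,  130. ]))]
0 [array([120. , 167.8]), array([122.1, 168.1]), array([124.9, 180.7]), array([128. , 183.9]), array([130.9, 197.1]), array([122. , 195.6]), array([118.9, 182.5]), array([120.7, 180.1]), array([117.9, 167.5])]
-2.5 [array([120.2, 168.8]), array([122.4, 169.1]), array([125.1, 181.7]), array([128.2, 184.9]), array([131.2, 198. ]), array([122.2, 196.5]), array([119.2, 183.5]), array([121. , 181.1]), array([118.1, 168.5])]
[array([131.9, 187.3]), array([128.3, 183.7]), array([126.1, 186.2]), array([129.7, 189.8])]
post edge [ 574.  -171.5  146. ] [ 576.1 -229.8  146. ]
```

Call:
{"name": "jog_arm", "arguments": {
  "series": [
    {"dx": -0.004,"dy": 0,"dz": 0,"rx": 0,"ry": 0,"rz": 0,"gripper": 0},
    {"dx": -0.004,"dy": 0,"dz": 0,"rx": 0,"ry": 0,"rz": 0,"gripper": 0},
    {"dx": -0.002,"dy": 0,"dz": 0,"rx": 0,"ry": 0,"rz": 0,"gripper": 0},
    {"dx": -0.002,"dy": 0,"dz": 0,"rx": 0,"ry": 0,"rz": 0,"gripper": 0},
    {"dx": -0.002,"dy": 0,"dz": 0,"rx": 0,"ry": 0,"rz": 0,"gripper": 0},
    {"dx": 0,"dy": 0,"dz": 0,"rx": 0,"ry": 0,"rz": 0,"gripper": 0},
    {"dx": 0,"dy": 0,"dz": 0,"rx": 0,"ry": 0,"rz": 0,"gripper": 0}
  ]
}}

```text
t: 10.0
eef_pos: [593.2, -228.0, 228.7]
tcp_rot: [-1.571, -0.0, 0.047]
ft_force: [-0.4, -0.2, -1.9]
opening: 0.21
```

Call:
{"name": "jog_arm", "arguments": {
  "series": [
    {"dx": -0.002,"dy": 0,"dz": 0,"rx": 0,"ry": 0,"rz": 0,"gripper": 0},
    {"dx": -0.002,"dy": 0,"dz": 0,"rx": 0,"ry": 0,"rz": 0,"gripper": 0},
    {"dx": -0.002,"dy": 0,"dz": 0,"rx": 0,"ry": 0,"rz": 0,"gripper": 0},
    {"dx": 0,"dy": 0,"dz": 0,"rx": 0,"ry": 0,"rz": 0,"gripper": 0},
    {"dx": 0,"dy": 0,"dz": 0,"rx": 0,"ry": 0,"rz": 0,"gripper": 0}
  ]
}}

```text
t: 10.5
eef_pos: [587.2, -228.0, 228.7]
tcp_rot: [-1.571, -0.0, 0.047]
ft_force: [0.1, 0.2, -2.0]
opening: 0.212
```

Call:
{"name": "jog_arm", "arguments": {
  "series": [
    {"dx": -0.002,"dy": 0,"dz": 0,"rx": 0,"ry": 0,"rz": 0,"gripper": 0},
    {"dx": -0.0015,"dy": 0,"dz": 0,"rx": 0,"ry": 0,"rz": 0,"gripper": 0},
    {"dx": 0,"dy": 0,"dz": 0,"rx": 0,"ry": 0,"rz": 0,"gripper": 0},
    {"dx": 0,"dy": 0,"dz": 0,"rx": 0,"ry": 0,"rz": 0,"gripper": 0}
  ]
}}

```text
t: 10.9
eef_pos: [583.7, -228.0, 228.7]
tcp_rot: [-1.571, -0.0, 0.047]
ft_force: [1.2, 0.5, -0.8]
opening: 0.21
```

Run:
```python
from h import *
s=env.state();print(s['eef_pos'],s['tcp_rot'],s['ft_force'],s['moment'],s['opening']*95);
snap('scene','s8.png');snap('wrist','w8.png')
crop('s8.png',80,120,100,100,6,'s8c.png');crop('w8.png',185,110,120,100,6,'w8c.png')
```

```text
[ 583.68698403 -228.01074866  228.69725105] [-1.57081398e+00 -1.23480081e-04  4.68023368e-02] [ 1.21532212  0.52105947 -0.78478386] [-0.09324301  0.02580364  0.00549509] 19.93607316878959
```

View pics/s8c.png

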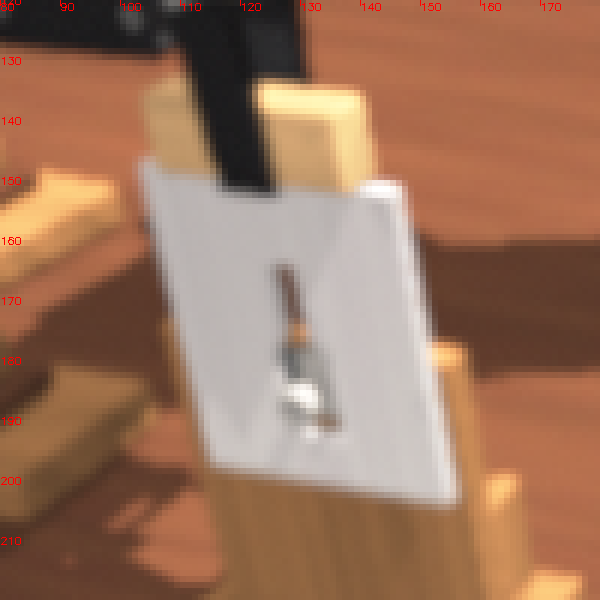

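View pics/w8c.png

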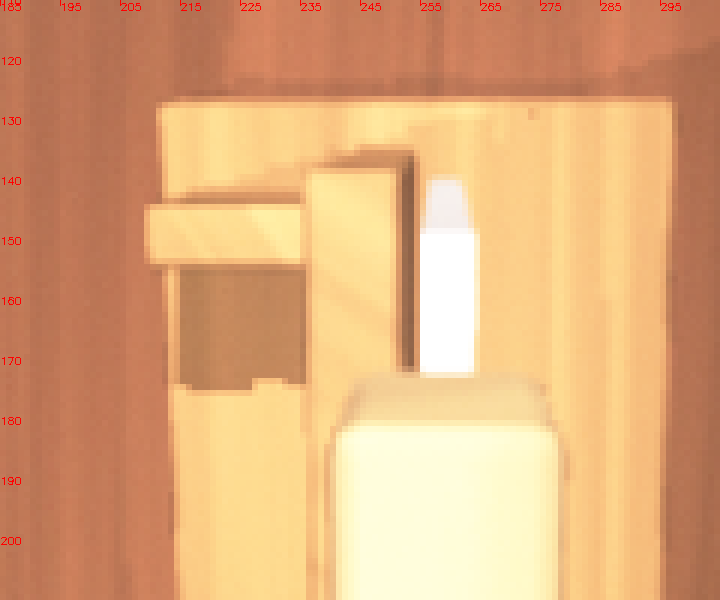

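Run:
```python
from h import *
np.set_printoptions(precision=1,suppress=True)
print('sheet top',onz('wrist',253.7,150,218.7),onz('wrist',263.5,150,218.7),'sheet bottom',onz('wrist',255.7,140,89),onz('wrist',261.5,140,89))
print('post edge',onz('wrist',250.8,139,146),onz('wrist',251.3,165,146))
for i in range(3): print(env.state()['ft_force'])
```

```text
sheet top [ 577.4 -175.3  218.7] [ 583.1 -175.1  218.7] sheet bottom [ 577.3 -175.1   89. ] [ 583.2 -174.8   89. ]
post edge [ 573.6 -172.   146. ] [ 574.9 -193.6  146. ]
[ 0.8  0.4 -2.2]
[ 0.8  0.4 -2.2]
[ 0.8  0.4 -2.2]
```

Call:
{"name": "jog_arm", "arguments": {
  "series": [
    {"dx": 0,"dy": 0,"dz": -0.004,"rx": 0,"ry": 0,"rz": 0,"gripper": 0},
    {"dx": 0,"dy": 0,"dz": -0.004,"rx": 0,"ry": 0,"rz": 0,"gripper": 0},
    {"dx": 0,"dy": 0,"dz": -0.003,"rx": 0,"ry": 0,"rz": 0,"gripper": 0},
    {"dx": 0,"dy": 0,"dz": -0.002,"rx": 0,"ry": 0,"rz": 0,"gripper": 0},
    {"dx": 0,"dy": 0,"dz": 0,"rx": 0,"ry": 0,"rz": 0,"gripper": 0},
    {"dx": 0,"dy": 0,"dz": 0,"rx": 0,"ry": 0,"rz": 0,"gripper": 0}
  ]
}}

```text
t: 11.6
eef_pos: [583.8, -228.0, 215.7]
tcp_rot: [-1.571, -0.0, 0.047]
ft_force: [-0.1, -0.1, -1.2]
opening: 0.208
```

Call:
{"name": "jog_arm", "arguments": {
  "series": [
    {"dx": 0,"dy": 0,"dz": -0.002,"rx": 0,"ry": 0,"rz": 0,"gripper": 0},
    {"dx": 0,"dy": 0,"dz": -0.002,"rx": 0,"ry": 0,"rz": 0,"gripper": 0},
    {"dx": 0,"dy": 0,"dz": 0,"rx": 0,"ry": 0,"rz": 0,"gripper": 0}
  ]
}}

```text
t: 11.9
eef_pos: [583.6, -227.9, 211.3]
tcp_rot: [-1.571, 0.0, 0.047]
ft_force: [0.8, -0.3, -1.6]
opening: 0.207
```

Call:
{"name": "jog_arm", "arguments": {
  "series": [
    {"dx": 0,"dy": 0,"dz": -0.002,"rx": 0,"ry": 0,"rz": 0,"gripper": 0},
    {"dx": 0,"dy": 0,"dz": -0.002,"rx": 0,"ry": 0,"rz": 0,"gripper": 0},
    {"dx": 0,"dy": 0,"dz": 0,"rx": 0,"ry": 0,"rz": 0,"gripper": 0}
  ]
}}

```text
t: 12.2
eef_pos: [583.6, -227.9, 207.3]
tcp_rot: [-1.571, 0.0, 0.047]
ft_force: [1.0, 0.4, -2.2]
opening: 0.21
```

Call:
{"name": "jog_arm", "arguments": {
  "series": [
    {"dx": 0,"dy": 0,"dz": -0.002,"rx": 0,"ry": 0,"rz": 0,"gripper": 0},
    {"dx": 0,"dy": 0,"dz": -0.002,"rx": 0,"ry": 0,"rz": 0,"gripper": 0},
    {"dx": 0,"dy": 0,"dz": 0,"rx": 0,"ry": 0,"rz": 0,"gripper": 0}
  ]
}}

```text
t: 12.5
eef_pos: [583.6, -227.9, 203.3]
tcp_rot: [-1.571, 0.0, 0.047]
ft_force: [0.4, -0.1, -2.6]
opening: 0.21
```

Call:
{"name": "jog_arm", "arguments": {
  "series": [
    {"dx": 0,"dy": 0,"dz": -0.002,"rx": 0,"ry": 0,"rz": 0,"gripper": 0},
    {"dx": 0,"dy": 0,"dz": -0.002,"rx": 0,"ry": 0,"rz": 0,"gripper": 0},
    {"dx": 0,"dy": 0,"dz": 0,"rx": 0,"ry": 0,"rz": 0,"gripper": 0}
  ]
}}

```text
t: 12.8
eef_pos: [583.6, -227.9, 199.3]
tcp_rot: [-1.571, 0.0, 0.047]
ft_force: [0.9, -0.0, -1.4]
opening: 0.211
```

Call:
{"name": "jog_arm", "arguments": {
  "series": [
    {"dx": 0,"dy": 0,"dz": -0.002,"rx": 0,"ry": 0,"rz": 0,"gripper": 0},
    {"dx": 0,"dy": 0,"dz": -0.002,"rx": 0,"ry": 0,"rz": 0,"gripper": 0},
    {"dx": 0,"dy": 0,"dz": 0,"rx": 0,"ry": 0,"rz": 0,"gripper": 0}
  ]
}}

```text
t: 13.1
eef_pos: [583.6, -227.9, 195.3]
tcp_rot: [-1.571, 0.0, 0.047]
ft_force: [-0.9, -0.2, -1.9]
opening: 0.208
```

Run:
```python
from h import *
s=env.state();print(s['eef_pos'],s['tcp_rot'],s['ft_force'],s['moment'],s['opening']*95);
snap('scene','s9.png')
crop('s9.png',80,130,100,100,6,'s9c.png')
```

```text
[ 583.59387753 -227.93839105  195.32868597] [-1.57054549e+00  3.47942282e-04  4.68852039e-02] [-0.92005618 -0.22918302 -1.9354442 ] [-0.09072747  0.01233184 -0.00811787] 19.805832791960196
```

View pics/s9c.png

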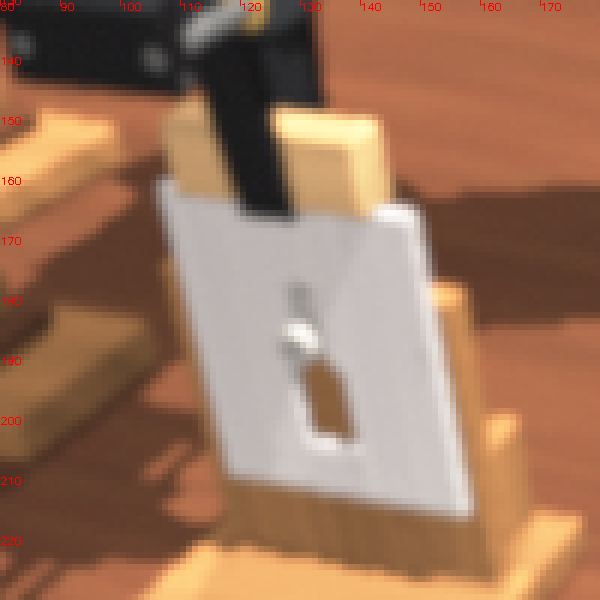

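The head (129,186) now lies over the narrow slot, in front of the sheet, and there is no side force. Continuing down.

Call:
{"name": "jog_arm", "arguments": {
  "series": [
    {"dx": 0,"dy": 0,"dz": -0.002,"rx": 0,"ry": 0,"rz": 0,"gripper": 0},
    {"dx": 0,"dy": 0,"dz": -0.002,"rx": 0,"ry": 0,"rz": 0,"gripper": 0},
    {"dx": 0,"dy": 0,"dz": -0.002,"rx": 0,"ry": 0,"rz": 0,"gripper": 0},
    {"dx": 0,"dy": 0,"dz": 0,"rx": 0,"ry": 0,"rz": 0,"gripper": 0}
  ]
}}

```text
t: 13.55
eef_pos: [583.6, -227.9, 189.3]
tcp_rot: [-1.571, 0.0, 0.047]
ft_force: [-0.3, -0.3, -2.2]
opening: 0.212
```

Call:
{"name": "jog_arm", "arguments": {
  "series": [
    {"dx": 0,"dy": 0,"dz": -0.002,"rx": 0,"ry": 0,"rz": 0,"gripper": 0},
    {"dx": 0,"dy": 0,"dz": -0.001,"rx": 0,"ry": 0,"rz": 0,"gripper": 0},
    {"dx": 0,"dy": 0,"dz": -0.001,"rx": 0,"ry": 0,"rz": 0,"gripper": 0},
    {"dx": 0,"dy": 0,"dz": 0,"rx": 0,"ry": 0,"rz": 0,"gripper": 0}
  ]
}}

```text
t: 13.95
eef_pos: [583.7, -228.0, 185.5]
tcp_rot: [-1.571, 0.0, 0.047]
ft_force: [0.0, 0.3, -1.3]
opening: 0.21
```

Call:
{"name": "jog_arm", "arguments": {
  "series": [
    {"dx": 0,"dy": 0,"dz": -0.001,"rx": 0,"ry": 0,"rz": 0,"gripper": 0},
    {"dx": 0,"dy": 0,"dz": -0.001,"rx": 0,"ry": 0,"rz": 0,"gripper": 0},
    {"dx": 0,"dy": 0,"dz": 0,"rx": 0,"ry": 0,"rz": 0,"gripper": 0}
  ]
}}

```text
t: 14.25
eef_pos: [583.7, -228.0, 183.5]
tcp_rot: [-1.571, 0.0, 0.047]
ft_force: [-0.4, -0.6, -2.1]
opening: 0.206
```

Call:
{"name": "jog_arm", "arguments": {
  "series": [
    {"dx": 0,"dy": 0,"dz": -0.001,"rx": 0,"ry": 0,"rz": 0,"gripper": 0},
    {"dx": 0,"dy": 0,"dz": -0.001,"rx": 0,"ry": 0,"rz": 0,"gripper": 0},
    {"dx": 0,"dy": 0,"dz": 0,"rx": 0,"ry": 0,"rz": 0,"gripper": 0}
  ]
}}

```text
t: 14.55
eef_pos: [583.7, -227.9, 181.5]
tcp_rot: [-1.571, 0.0, 0.047]
ft_force: [-1.0, 0.2, -2.4]
opening: 0.21
```

Call:
{"name": "jog_arm", "arguments": {
  "series": [
    {"dx": 0,"dy": 0,"dz": -0.001,"rx": 0,"ry": 0,"rz": 0,"gripper": 0},
    {"dx": 0,"dy": 0,"dz": 0,"rx": 0,"ry": 0,"rz": 0,"gripper": 0}
  ]
}}

```text
t: 14.75
eef_pos: [583.7, -228.0, 180.5]
tcp_rot: [-1.571, 0.0, 0.047]
ft_force: [-0.3, 0.5, -1.3]
opening: 0.207
```

Call:
{"name": "jog_arm", "arguments": {
  "series": [
    {"dx": 0,"dy": 0,"dz": -0.001,"rx": 0,"ry": 0,"rz": 0,"gripper": 0},
    {"dx": 0,"dy": 0,"dz": 0,"rx": 0,"ry": 0,"rz": 0,"gripper": 0}
  ]
}}

```text
t: 14.95
eef_pos: [583.7, -228.0, 179.5]
tcp_rot: [-1.571, 0.0, 0.047]
ft_force: [0.3, -0.8, -2.2]
opening: 0.207
```

Call:
{"name": "jog_arm", "arguments": {
  "series": [
    {"dx": 0,"dy": 0,"dz": -0.001,"rx": 0,"ry": 0,"rz": 0,"gripper": 0},
    {"dx": 0,"dy": 0,"dz": 0,"rx": 0,"ry": 0,"rz": 0,"gripper": 0}
  ]
}}

```text
t: 15.15
eef_pos: [583.7, -228.0, 178.5]
tcp_rot: [-1.571, 0.0, 0.047]
ft_force: [0.4, 0.3, -1.8]
opening: 0.204
```

Call:
{"name": "jog_arm", "arguments": {
  "series": [
    {"dx": 0,"dy": 0,"dz": -0.001,"rx": 0,"ry": 0,"rz": 0,"gripper": 0},
    {"dx": 0,"dy": 0,"dz": 0,"rx": 0,"ry": 0,"rz": 0,"gripper": 0}
  ]
}}

```text
t: 15.35
eef_pos: [583.7, -227.9, 177.5]
tcp_rot: [-1.571, 0.0, 0.047]
ft_force: [0.9, 0.2, -2.8]
opening: 0.208
```

Call:
{"name": "jog_arm", "arguments": {
  "series": [
    {"dx": 0,"dy": 0,"dz": -0.001,"rx": 0,"ry": 0,"rz": 0,"gripper": 0},
    {"dx": 0,"dy": 0,"dz": 0,"rx": 0,"ry": 0,"rz": 0,"gripper": 0}
  ]
}}

```text
t: 15.55
eef_pos: [583.7, -228.0, 176.5]
tcp_rot: [-1.571, 0.0, 0.047]
ft_force: [0.1, 0.0, -2.3]
opening: 0.208
```

Run:
```python
from h import *
s=env.state();print(s['eef_pos'],s['ft_force'],s['moment'],s['opening']*95);
snap('scene','s10.png')
crop('s10.png',80,130,100,100,6,'s10c.png')
```

```text
[ 583.66021998 -227.96886951  176.52460911] [ 0.1428527   0.04869848 -2.34512751] [-0.05169751  0.0777745   0.01016288] 19.78005834714599
```

View pics/s10c.png

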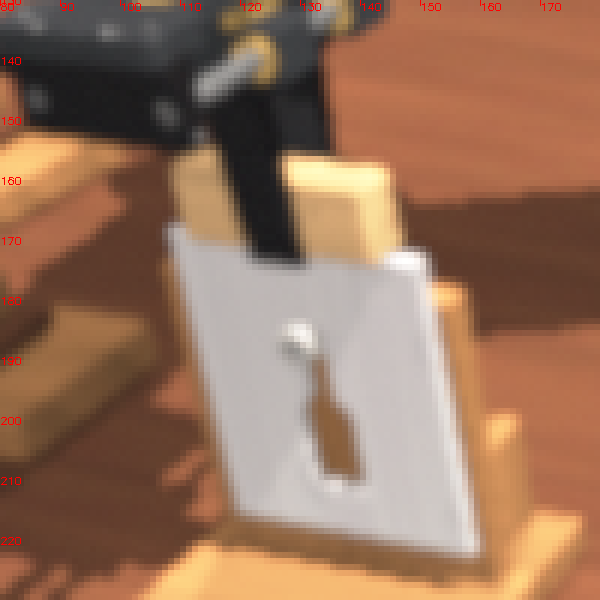

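Nearly home (the head covers the slot top). There's no contact yet, so I'll continue in 1 mm steps.

Call:
{"name": "jog_arm", "arguments": {
  "series": [
    {"dx": 0,"dy": 0,"dz": -0.001,"rx": 0,"ry": 0,"rz": 0,"gripper": 0},
    {"dx": 0,"dy": 0,"dz": 0,"rx": 0,"ry": 0,"rz": 0,"gripper": 0}
  ]
}}

```text
t: 15.8
eef_pos: [583.8, -228.0, 175.9]
tcp_rot: [-1.571, -0.0, 0.047]
ft_force: [-0.2, 0.2, 0.1]
opening: 0.21
```

Call:
{"name": "jog_arm", "arguments": {
  "series": [
    {"dx": 0,"dy": 0,"dz": -0.001,"rx": 0,"ry": 0,"rz": 0,"gripper": 0},
    {"dx": 0,"dy": 0,"dz": 0,"rx": 0,"ry": 0,"rz": 0,"gripper": 0}
  ]
}}

```text
t: 16.0
eef_pos: [583.9, -228.1, 175.5]
tcp_rot: [-1.571, -0.001, 0.047]
ft_force: [-0.9, 1.4, 7.4]
opening: 0.207
```

Contact: the force rose by about 9 N. I'll ease off slightly so the plate's weight just rests on the screw, then check.

Call:
{"name": "jog_arm", "arguments": {
  "series": [
    {"dx": 0,"dy": 0,"dz": 0.0006,"rx": 0,"ry": 0,"rz": 0,"gripper": 0},
    {"dx": 0,"dy": 0,"dz": 0,"rx": 0,"ry": 0,"rz": 0,"gripper": 0},
    {"dx": 0,"dy": 0,"dz": 0,"rx": 0,"ry": 0,"rz": 0,"gripper": 0}
  ]
}}

```text
t: 16.3
eef_pos: [583.8, -228.1, 175.6]
tcp_rot: [-1.571, -0.001, 0.047]
ft_force: [-1.4, 0.1, 4.6]
opening: 0.21
```

Run:
```python
from h import *
s=env.state();print(s['eef_pos'],s['ft_force'],s['moment'],s['opening']*95);
snap('scene','s11.png');snap('wrist','w11.png')
crop('s11.png',80,130,100,100,6,'s11c.png');crop('w11.png',185,110,120,100,6,'w11c.png')
```

```text
[ 583.84818626 -228.06198398  175.59212658] [-1.35137781  0.07651725  4.59068466] [ 0.06782082  0.27806767 -0.01676889] 19.912633949468248
```

View pics/s11c.png

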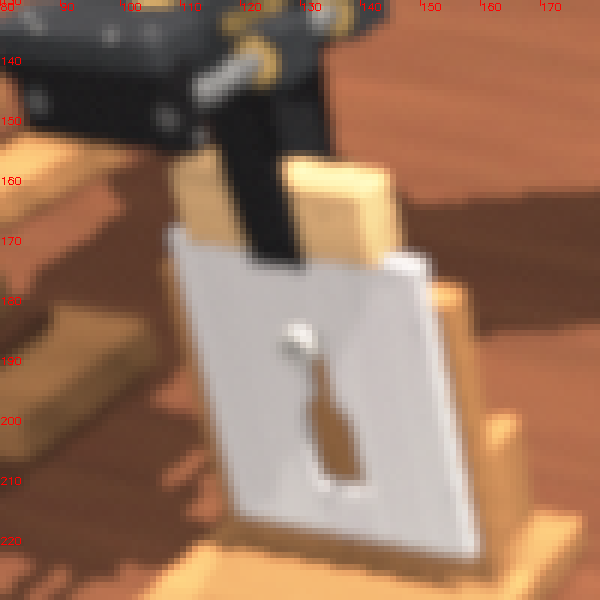

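View pics/w11c.png

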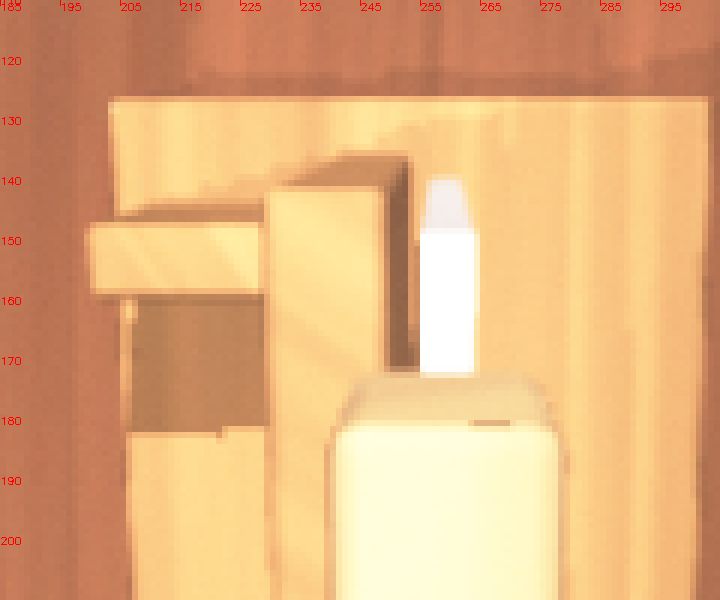

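Call:
{"name": "jog_arm", "arguments": {
  "series": [
    {"dx": 0,"dy": 0,"dz": 0.0005,"rx": 0,"ry": 0,"rz": 0,"gripper": 0},
    {"dx": 0,"dy": 0,"dz": 0,"rx": 0,"ry": 0,"rz": 0,"gripper": 0},
    {"dx": 0,"dy": 0,"dz": 0,"rx": 0,"ry": 0,"rz": 0,"gripper": 0}
  ]
}}

```text
t: 16.7
eef_pos: [583.8, -228.0, 175.7]
tcp_rot: [-1.571, -0.0, 0.047]
ft_force: [-0.7, 0.3, 1.9]
opening: 0.208
```

Call:
{"name": "jog_arm", "arguments": {
  "series": [
    {"dx": 0,"dy": 0,"dz": 0,"rx": 0,"ry": 0,"rz": 0,"gripper": 0.22},
    {"dx": 0,"dy": 0,"dz": 0,"rx": 0,"ry": 0,"rz": 0,"gripper": 0.24},
    {"dx": 0,"dy": 0,"dz": 0,"rx": 0,"ry": 0,"rz": 0,"gripper": 0.27},
    {"dx": 0,"dy": 0,"dz": 0,"rx": 0,"ry": 0,"rz": 0,"gripper": 0.3},
    {"dx": 0,"dy": 0,"dz": 0,"rx": 0,"ry": 0,"rz": 0,"gripper": 0.4},
    {"dx": 0,"dy": 0,"dz": 0,"rx": 0,"ry": 0,"rz": 0,"gripper": 0.6},
    {"dx": 0,"dy": 0,"dz": 0,"rx": 0,"ry": 0,"rz": 0,"gripper": 0.8},
    {"dx": 0,"dy": 0,"dz": 0,"rx": 0,"ry": 0,"rz": 0,"gripper": 0.8},
    {"dx": 0,"dy": 0,"dz": 0,"rx": 0,"ry": 0,"rz": 0,"gripper": 0.8},
    {"dx": 0,"dy": 0,"dz": 0,"rx": 0,"ry": 0,"rz": 0,"gripper": 0.8}
  ]
}}

```text
t: 17.7
eef_pos: [583.7, -228.0, 175.8]
tcp_rot: [-1.571, -0.0, 0.047]
ft_force: [-0.7, 0.7, 0.1]
opening: 0.748
```

Run:
```python
from h import *
s=env.state();print(s['eef_pos'],s['ft_force'],s['moment'],s['opening']*95);
snap('scene','s12.png');snap('wrist','w12.png')
crop('s12.png',80,130,100,100,6,'s12c.png');crop('w12.png',185,110,120,100,6,'w12c.png')
```

```text
[ 583.72259114 -228.00065861  175.76706121] [-0.73639837  0.67381661  0.06891716] [-0.0711766   0.0441979  -0.04398475] 71.05474744872697
```

View pics/s12c.png

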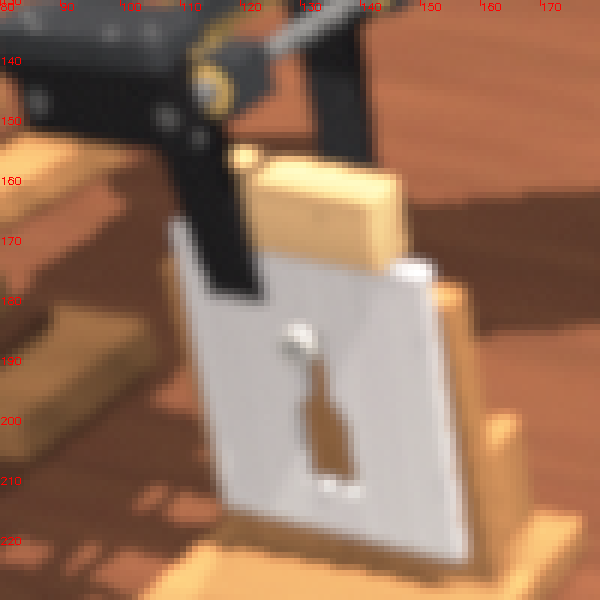

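View pics/w12c.png

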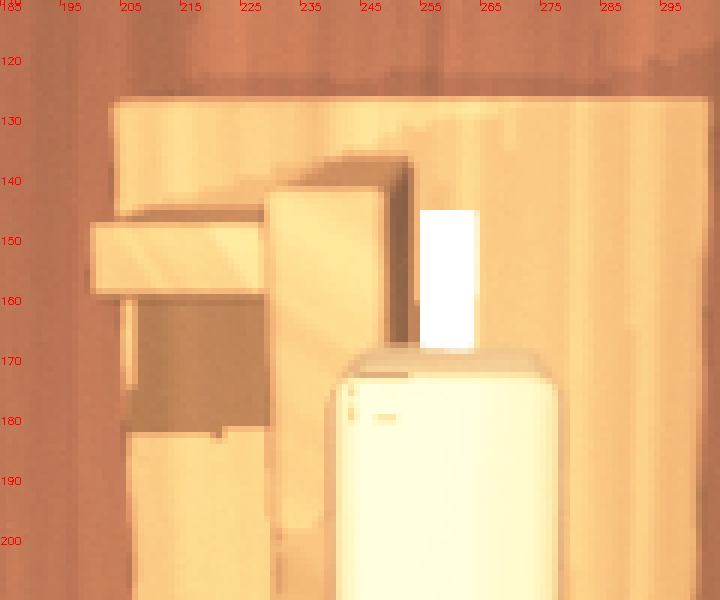

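It hangs on the screw, tilted about 2° within the slot's play, with the fingers well clear. Retreating straight up.

Call:
{"name": "jog_arm", "arguments": {
  "series": [
    {"dx": 0,"dy": 0,"dz": 0.005,"rx": 0,"ry": 0,"rz": 0,"gripper": 0.8},
    {"dx": 0,"dy": 0,"dz": 0.01,"rx": 0,"ry": 0,"rz": 0,"gripper": 0.8},
    {"dx": 0,"dy": 0,"dz": 0.02,"rx": 0,"ry": 0,"rz": 0,"gripper": 0.8},
    {"dx": 0,"dy": 0,"dz": 0.03,"rx": 0,"ry": 0,"rz": 0,"gripper": 0.8},
    {"dx": 0,"dy": 0,"dz": 0.03,"rx": 0,"ry": 0,"rz": 0,"gripper": 0.8},
    {"dx": 0,"dy": 0,"dz": 0.03,"rx": 0,"ry": 0,"rz": 0,"gripper": 0.8},
    {"dx": 0,"dy": 0,"dz": 0.03,"rx": 0,"ry": 0,"rz": 0,"gripper": 0.8},
    {"dx": 0,"dy": 0,"dz": 0.02,"rx": 0,"ry": 0,"rz": 0,"gripper": 0.8},
    {"dx": 0,"dy": 0,"dz": 0,"rx": 0,"ry": 0,"rz": 0,"gripper": 0.8},
    {"dx": 0,"dy": 0,"dz": 0,"rx": 0,"ry": 0,"rz": 0,"gripper": 0.8}
  ]
}}

```text
t: 18.8
eef_pos: [583.5, -227.8, 350.9]
tcp_rot: [-1.571, -0.001, 0.047]
ft_force: [-0.4, 0.3, -0.6]
opening: 0.799
```

Run:
```python
from h import *
s=env.state();print(s['eef_pos'],s['ft_force'],s['opening']*95);
snap('scene','s13.png');snap('side','d13.png');snap('wrist','w13.png')
crop('s13.png',80,130,100,100,6,'s13c.png')
```

```text
[ 583.50478613 -227.84982176  350.94492372] [-0.44270049  0.25996619 -0.63896521] 75.8773447375341
```

View pics/s13c.png

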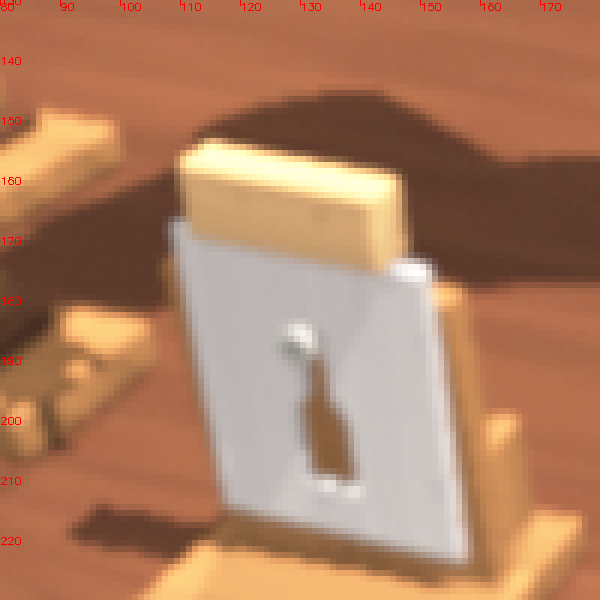

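View pics/d13.png

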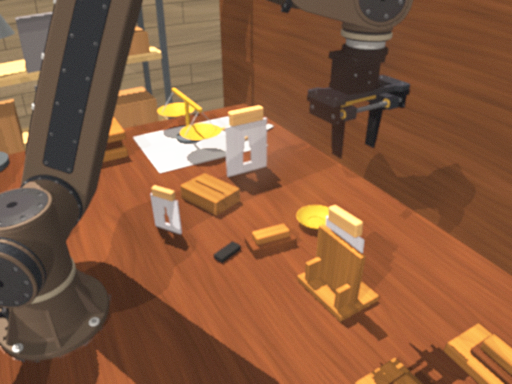

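View pics/w13.png

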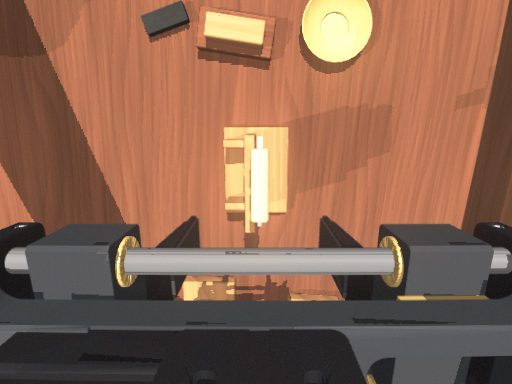

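The plate hangs still: the head at scene (130,185) covers the slot top and sits in front of the sheet. In the side view the pan (312,216), mould (270,236) and ink cake (228,252) are where they started, and the gripper is clear. I'm handing the job in.

Run:
```python
from h import *
print(env.job_done())
```

```text
the job is handed in; nothing more can be done
None
```

The plate is hanging by its keyhole on the post's screw, and I handed the job in at about 19 s. I took the middle-sized plate from the rack by its grip and passed the wide hole over the screw head without contact. I then slid it down about 53 mm in hand until the slot end touched the screw. At contact the wrist force reached +7.4 N, about 9 N above the free-hanging reading. I eased that off before opening the gripper and moving straight up about 175 mm.

**Last checks:**
- **Hanging:** the screw head is in front of the sheet at the top of the slot, and the position is unchanged between the picture at release and the one after I moved away.
- **Bystanders:** the mould, pan and ink cake are at their original places in the side view.
- **Gripper:** it is touching nothing, with wrist force under 1 N.

**What disagreed:**
- **Tilt:** the plate turned about 2° within the slot's side play when released.
- **Screw height:** the camera estimates ran from 126.5 to 130.4 mm, while the contact height implied about 127 mm.

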